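# Fish a dropped cap from under the meter rig with a flat hook

### The arm

A 7-joint arm with a two-finger parallel gripper is mounted at the origin on the work surface. World frame = base frame: x ahead of the robot, y to its left, z up, the work surface at z = 0. Lengths are in mm, angles in rad, forces in N, time in s.
With the tool pointing down it reaches from about 400 to 875 mm from the base axis. Payload 4.4 kg.
Tool frame: the origin (TCP) lies on the centre line of the jaws, within the pads' length; the fingertips stand 25 mm ahead of it and the grasp point (between the pads) lies 6 mm ahead of it; x points along the fingers, y is the direction in which the jaws open and shut, and the axes are right-handed (so a half turn about x gives the same grasp; the last joint's range is limited). The gripper opens to 85 mm and grips with 20 to 120 N. Pads are 22 mm wide; open, the fingers measure 114 mm over their backs; the gripper's body (76 mm by 85 mm) begins 54 mm behind the grasp point. The pads swing forward as they close: fully open they stand 13 mm farther back than shut.
Start: joints at [-1.198, 0.628, 0.038, 1.517, -0.027, 0.996, -0.02], TCP at [276.135, 588.445, 256.313] pointing down, gripper open.
Joint ranges: [-3.06, 3.06], [-0.37, 2.12], [-1.25, 1.32], [0.18, 2.47], [-1.1, 4.24], [0.23, 1.98], [-2.94, 2.94]. Speed limits (rad/s): [2.57, 2.57, 3.14, 3.14, 3.14, 3.14, 3.14].

### API

Orientations are given as [roll, pitch, yaw] about the fixed x, y, z axes, in that order (R = Rz(yaw) Ry(pitch) Rx(roll)).
In Python, from cell import * gives the robot as it stands. The module is installed in compiled form; this text tells all that it offers.
- The arm moves only by the tool jog_arm, never from a script. Its argument "series" is a list of rows, each a list of 3 entries, a list of its own where there are three numbers: the turn, a rotation vector about the tool's x, y, z in degrees, then the shift along the tool's x, y, z in mm, then the gripper's target within -1 to 1 (shut at 1, half-way at 0, fully open at -1). In form: [[[rx, ry, rz], [dx, dy, dz], hand], ...]. A call has 1 to 8 rows; each row shifts and turns the commanded pose from where the row before left it, along the tool's axes as they then stand; what a row does not reach is not made up. A row lasts 1/8 s, in which the tool goes at most 62.5 mm and 10.7 degrees, less where a joint would pass 70% of its speed; a pose out of reach is approached as far as the arm can. A call is refused whole if a number of a shift passes 62.5 or a number of a turn 10.7, either way. A call with a gripper value outside its range is refused whole. The fingers move at their own pace and stop on an object; the grip force is fixed at half the most. Time passes only in rows, so rows that do not move let the fingers close. It gives the time, the measured TCP pose, the force and the opening at its end, in the units of the state.
- read_state(): the state, without advancing time (a new reading comes with each control period).
- get_image(name): name is "scene" or "top" or "wrist"; returns a dict with "img" (420x560x3 uint8, red, green, blue), "range_z" (420x560 float32, mm along the optical axis (not along the pixel's ray), 0 where there is no reading), "fovy" (degrees; the focal length in pixels is half the picture's height over the tangent of half this angle, whatever the lens; pixels are square), "cx", "cy" (the principal point, pixels), "cam_to_world" (4x4, takes a point from camera to world coordinates). Camera axes: x right, y up, looking along -z (the intrinsics and any distortion apply to the point x, -y, -z); pixel columns grow to the right and rows downward; lengths in mm; the calibration is good to about 2 mm. A picture is of the moment at which its call begins.
- finish_job(): hands the job in, once; it reports no verdict.
The state is a dict: "clock": time; "qpos": joint angles; "qd": joint speeds; "tau": joint torques, N m; "eef_pos": TCP position; "tool_rot": TCP orientation; "force": force on the tool from outside, world axes, zero at the start; "torque": the same for the moment, N m; "width": finger opening in mm.
Only numpy, scipy, OpenCV 4.12 (cv2) and the standard library are available. Lean on these libraries where they do the work, as an engineer would, in place of code of your own. Each camera call takes 0.05 s, during which the arm holds its last target. There are 200 camera calls.

### The job

The blue end cap has slid under the low deck of the flow-meter rig. Take the flat steel hook by its orange handle, reach in under the deck, feel for the cap and drag it out along the bench until all of it lies in front of the deck, then lay the hook flat on the middle of its green mat and set the cap gently, flat and hub up, in the grey tray. Do not bang against the rig or force the hook, and leave the jar, the tape measure and the brass fitting alone.

Things in the scene. Friction and masses are not known exactly. Their poses are not given: they have to be found in the camera images.
- rig: Fixed flow-meter rig. Origin: on the bench under the middle of the low deck's front edge; x points in under the deck, y left along the edge, z up. Deck: dark steel plate 10 mm thick, x 0 to 200, y -170 to 170, underside 50 mm above the bench, on four rubber feet 28 mm in diameter at x 20 and 180, y -153 and 153; open between them at front and back.
- shelf_edge (a point): Middle of the lower front edge of the rig's grey top shelf, 90 mm in front of the deck's edge and 235 mm above the bench; axes as the rig's. The shelf is 15 mm thick, 340 mm wide (y) and 290 mm deep (x); a hand at the deck's edge must lean back under it. Uprights 22 mm square stand on the deck behind its edge; two blue heads on the shelf, behind the deck's edge, rise to 395 mm.
- cap: Loose blue end cap, 105 to 196 g: round flange 64 mm in diameter, 8 mm thick, with a hub on top 30 mm in diameter, reaching 36 mm above the underside. Origin: centre of its underside; z up through the hub. Starts flat on the bench, hub up, under the deck, its centre 48 to 63 mm behind the deck's front edge, between 20 mm right and 80 mm left of its middle.
- hook: Loose flat L-shaped steel hook, 140 g. Bar 6 mm thick, 22 mm wide (y), x -10 to 150. Orange handle at its near end: 14 mm wide (y), 24 mm deep, 60 mm long, leaning back 28 degrees from vertical towards -x, top 69 mm up. Origin: on the bar's underside at the handle's foot, on the centre line; x along the bar, y to the toe's side, z up.
- hook_toe (a point): Tip of the hook's toe: the bar's far end, x 130 to 150 of the hook, sticks out to the hook's +y side as far as y = 51, also 6 mm thick. This point: x = 140, y = 51, mid thickness; axes as the hook's. With the bar against the cap's flange the toe reaches past the cap's middle.
- hook_grip (a point): Where to grip the hook's handle: on the handle's axis, 19 mm behind and 45 mm above the hook's origin, across the 14 mm width (along the hook's y), the fingers preferably leaning 28 degrees back along the handle; axes as the hook's.
- hook_mid (a point): Point in the middle of the hook's length: 60 mm along the bar from the hook's origin and 3 mm above its underside; axes as the hook's.
- mat: Fixed green mat 200 x 130 x 4 mm on which the hook lies. Origin: centre of its underside; x along its 200 mm length.
- tray: Fixed grey open tray 160 x 140 mm, 25 mm high, walls 4 mm, floor 4 mm. Origin: centre of its underside; x along its 160 mm length, z up.
- tape: Bystander: loose yellow tape measure, about 68 mm across and 34 mm high, standing on the bench. Origin: centre of its underside.
- fitting: Bystander: loose brass pipe fitting, 42 mm in diameter and 60 mm high, standing upright on the bench. Origin: centre of its underside.
- jar: Bystander: loose clear jar with a red lid, 52 mm in diameter and 85 mm high, standing on the rig's top shelf near its front left corner, 30 to 45 mm in front of the deck's edge. Origin: centre of its underside.
Mind the look-alikes: they are no part of the job. Several things look just like the tray: the one meant starts farthest to the robot's left.

How it is judged (in metres and radians):
On the way, in this order (a step that is already met when the one before it is completed fails the run):
1. the hook bears on the cap while the cap is still under the deck (contact force between hook and cap above 0.1 N and x of cap in the frame of rig above 0 m and height (world z) of cap below 0.012 m), for 0.1 s.
2. the cap lies on the bench, all of it in front of the deck's front edge (x of cap in the frame of rig below -0.034 m and height (world z) of cap below 0.012 m and angle between cap's own z axis and vertical below 0.15 rad), for 0.2 s.
At the end, for the whole second after the job is handed in: The cap lies at rest, flat on the tray's floor, hub up (within 7 degrees, its centre less than 60 mm from the tray's); the hook lies at rest, flat on the mat, underside down (within 7 degrees), the middle of its length less than 60 mm from the mat's centre (horizontal distance between cap and tray below 0.06 m and height (world z) of cap below 0.012 m and angle between each of cap, hook's own z axis and vertical below 0.12 rad and linear speed of each of cap, hook below 0.02 m/s and horizontal distance between hook_mid and mat below 0.06 m and height (world z) of hook_mid below 0.014 m); the robot touches nothing.
It fails at once if the rig is struck or pressed with more than 25 N (contact force between any of hook, the fingers, the arm, cap and rig above 25 N).
It fails at once if the hook is forced against the cap with more than 25 N (contact force between hook and cap above 25 N).
It fails at once if the cap is dropped or thrown into the tray (faster than 0.6 m/s on arrival) (horizontal distance between cap and tray below 0.08 m and height (world z) of cap below 0.03 m and linear speed of cap above 0.6 m/s).
It fails at once if the jar, the tape measure or the fitting is moved more than 20 mm (distance of any of jar, tape, fitting from where it was at the start of the episode above 0.02 m).
It also fails if it takes over 72 s, if anything falls off the work surface, if the arm or the gripper's body presses on something with over 40 N, if the wrist force passes 120 N, or if a joint passes its speed limit or range.

## Working session

There is one attempt and no reset: what is moved stays moved. The work goes in short steps, Python scripts to look and compute and a tool call to move; the robot and the scene stay as the last step left them, time stands still between calls to the robot, and variables do not carry over. Pictures are saved under pics/ and viewed, about 8 in all and at most 12, crops included, and the job is handed in when it is done.

Besides the shell and the picture viewer there is one more tool, called after "Emit:" by a JSON object that holds its "fn" and its "kwargs". jog_arm: Moves the arm, as the interface text tells. Its arguments: {"type":"object","properties":{"series":{"type":"array"}},"required":["series"]}

```bash
mkdir -p pics
cat > h.py <<'E'
from cell import *
import numpy as np, cv2
from scipy.spatial.transform import Rotation as R
def pts(d):
    h,w=d["range_z"].shape; f=h/2/np.tan(np.radians(d["fovy"])/2)
    v,u=np.mgrid[:h,:w]; z=d["range_z"]
    P=np.stack([(u-d["cx"])/f*z,-(v-d["cy"])/f*z,-z,np.ones_like(z)],-1)
    return (P@np.array(d["cam_to_world"]).T)[...,:3]
def save(d,n): cv2.imwrite(n,d["img"][...,::-1])
E
python3 - <<'E'
from h import *
s=read_state(); print({k:np.round(v,3).tolist() for k,v in s.items()})
for n in ["scene","top"]:
    d=get_image(n); save(d,f"pics/{n}0.png"); np.save(f"{n}.npy",d,allow_pickle=True)
    print(n,{k:v for k,v in d.items() if k not in("img","range_z")})
a=cv2.imread("pics/scene0.png");b=cv2.imread("pics/top0.png")
E
```

```text
{'clock': 0.0, 'qpos': [-1.198, 0.629, 0.038, 1.518, -0.027, 0.996, -0.02], 'qd': [-0.001, -0.001, 0.002, -0.0, 0.001, -0.0, -0.001], 'tau': [0.002, -56.341, 1.227, -19.345, 0.011, 0.011, -0.0], 'eef_pos': [275.872, 587.895, 255.384], 'tool_rot': [-1.555, 1.569, -1.993], 'force': [0.605, -0.24, 0.17], 'torque': [-0.004, 0.047, -0.01], 'width': 85.145}
scene {'fovy': 55.77506688393339, 'cx': 274.5656988313126, 'cy': 211.48062814761448, 'cam_to_world': array([[ 6.46987801e-01, -6.49958289e-01,  3.98699144e-01,
         1.05650906e+03],
       [ 7.62500343e-01,  5.51421555e-01, -3.38419111e-01,
        -5.19777227e+02],
       [ 1.07004349e-04,  5.22961271e-01,  8.52356438e-01,
         1.23541331e+03],
       [ 0.00000000e+00,  0.00000000e+00,  0.00000000e+00,
         1.00000000e+00]])}
top {'fovy': 56.435200740717924, 'cx': 277.2057984820779, 'cy': 206.78942965669, 'cam_to_world': array([[-1.14882633e-01,  9.70132619e-01, -2.13646161e-01,
         3.40967999e+02],
       [-9.93373774e-01, -1.12896032e-01,  2.15181565e-02,
        -6.43204573e+01],
       [-3.24433839e-03,  2.14702556e-01,  9.76674094e-01,
         1.16698133e+03],
       [ 0.00000000e+00,  0.00000000e+00,  0.00000000e+00,
         1.00000000e+00]])}
```

View pics/top0.png

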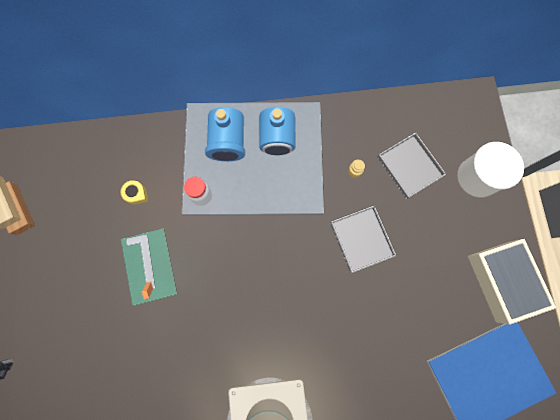

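View pics/scene0.png

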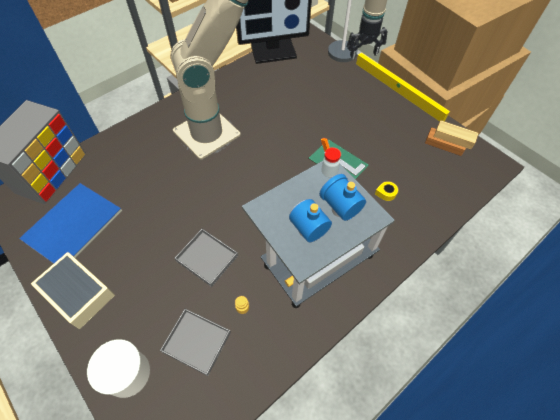

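The top view shows the mat and hook at about (148,267), the trays at (363,240) and (411,165), the shelf at (183–323, 102–213) and the jar at (196,187). The tape is at (134,191) and the fitting at (357,167). In the scene view the rig stands in the right half, seen from behind, and the cap isn't visible.

```bash
cat >> h.py <<'E'
def ray(d,uv,z):
    h=d["img"].shape[0]; f=h/2/np.tan(np.radians(d["fovy"])/2); M=np.array(d["cam_to_world"])
    uv=np.atleast_2d(np.asarray(uv,float)); c=np.c_[(uv[:,0]-d["cx"])/f,-(uv[:,1]-d["cy"])/f,-np.ones(len(uv))]@M[:3,:3].T
    o=M[:3,3]; t=(z-o[2])/c[:,2]; return o+t[:,None]*c
def blobs(mask,amin=60):
    cs,_=cv2.findContours(mask.astype(np.uint8),cv2.RETR_EXTERNAL,cv2.CHAIN_APPROX_NONE)
    return sorted([c[:,0] for c in cs if cv2.contourArea(c)>amin],key=lambda c:-cv2.contourArea(c.reshape(-1,1,2)))
def rect(P):
    (c,s,a)=cv2.minAreaRect(P[:,:2].astype(np.float32)); return np.round(c,1),np.round(s,1),round(a,2),cv2.boxPoints((c,s,a)).round(0).tolist()
E
python3 - <<'E'
from h import *
d=np.load("top.npy",allow_pickle=True).item()
P=pts(d); print("bench z",P[330:350,200:220,2].mean(), "shelf z",np.median(P[185:205,240:300,2]), "mat z",np.median(P[255:265,130:138,2]))
hsv=cv2.cvtColor(d["img"],cv2.COLOR_RGB2HSV); H,S,V=[hsv[...,i].astype(int) for i in range(3)]
z=P[...,2]; v,u=np.mgrid[:420,:560]
def show(n,m,h,k=1):
    for c in blobs(m)[:k]: print(n,len(c),c.mean(0).round(),rect(ray(d,c,h)))
roi=(u>90)&(u<200)&(v>215)&(v<320)
show("mat",roi&(z<60)&(((H>60)&(H<95)&(S>70))|((S<60)&(V>90))|((H<15)&(S>150))),4)
show("steel",roi&(S<60)&(V>90),10)
show("orange",roi&(H<15)&(S>150)&(V>120),69)
show("shelf",(z>225)&(z<262)&(u>150)&(u<350)&(v>150),250)
show("trays",(S<50)&(V>85)&(z<60)&(u>320)&(u<450)&(v>120)&(v<290),4,3)
show("tape",(H>20)&(H<35)&(S>130)&(u<160)&(V>100),34)
show("fit",(H>10)&(H<35)&(S>100)&(u>340)&(u<375)&(v>150)&(v<185),55)
show("jar",(u<220)&(u>170)&((H<8)|(H>172))&(S>120)&(v<205)&(v>160),335)
# 3D checks
for n,m in [("shelf",(z>225)&(z<262)&(u>150)&(u<350)&(v>90)&(v<230)),("orange",roi&(H<15)&(S>150)&(V>120)),("steel",roi&(S<60)&(V>90))]:
    Q=P[m]; print(n,np.percentile(Q,[2,50,98],axis=0).round(0).tolist(), rect(Q))
E
```

```text
bench z 6.551244681807671 shelf z 250.6294034213061 mat z 4.639046468602146
mat 422 [145. 268.] (array([463.3, 322.2]), array([340.5, 300.8]), 83.41, [[294.0, 170.0], [593.0, 136.0], [632.0, 474.0], [333.0, 509.0]])
steel 422 [145. 268.] (array([462.7, 320.2]), array([338.7, 299.2]), 83.41, [[295.0, 169.0], [592.0, 135.0], [631.0, 471.0], [333.0, 506.0]])
orange 37 [147. 290.] (array([390.2, 294.1]), array([20.3, 39.9]), 68.21, [[368.0, 292.0], [405.0, 277.0], [413.0, 296.0], [375.0, 311.0]])
shelf 408 [252. 183.] (array([610. , -32.7]), array([339.9, 159.2]), 83.37, [[511.0, -192.0], [669.0, -211.0], [709.0, 127.0], [551.0, 145.0]])
trays 594 [385. 205.] (array([ 574. , -427.6]), array([408.3, 534.7]), 82.03, [[281.0, -593.0], [810.0, -667.0], [867.0, -262.0], [338.0, -188.0]])
fit 45 [356. 168.] (array([ 674.5, -335.1]), array([39.5, 56.1]), 55.32, [[640.0, -335.0], [686.0, -367.0], [709.0, -335.0], [663.0, -303.0]])
jar 57 [195. 187.] (array([588.6,  94.3]), array([44.1, 46.1]), 85.7, [[564.0, 74.0], [610.0, 71.0], [613.0, 115.0], [567.0, 118.0]])
shelf [[529.0, -206.0, 247.0], [640.0, -49.0, 251.0], [819.0, 126.0, 254.0]] (array([676.8, -39.6]), array([340.6, 292. ]), 83.81, [[513.0, -193.0], [804.0, -225.0], [840.0, 114.0], [550.0, 145.0]])
orange [[371.0, 293.0, 32.0], [391.0, 298.0, 61.0], [411.0, 305.0, 74.0]] (array([391.2, 299.6]), array([40.6, 12.2]), 3.17, [[371.0, 305.0], [371.0, 292.0], [412.0, 295.0], [411.0, 307.0]])
steel [[311.0, 162.0, -4.0], [462.0, 325.0, 1.0], [615.0, 474.0, 12.0]] (array([450.8, 210.4]), array([570.9, 302.7]), 83.44, [[268.0, -56.0], [569.0, -90.0], [634.0, 477.0], [333.0, 511.0]])
```

Run:
```python
from h import *
d=np.load("top.npy",allow_pickle=True).item()
P=pts(d);hsv=cv2.cvtColor(d["img"],cv2.COLOR_RGB2HSV); H,S,V=[hsv[...,i].astype(int) for i in range(3)]
for n,p in dict(bench=(220,320),bench2=(110,270),bench3=(330,260),mat=(132,280),steel=(149,262),tray=(363,240),tray2=(410,165),tape=(128,195)).items(): print(n,hsv[p[1]-2:p[1]+3,p[0]-2:p[0]+3].reshape(-1,3).mean(0).round())
z=P[...,2]; v,u=np.mgrid[:420,:560]
def show(n,m,h,k=1):
    for c in blobs(m)[:k]: print(n,len(c),c.mean(0).round(),rect(ray(d,c,h)))
roi=(u>110)&(u<190)&(v>220)&(v<315)
g=roi&(((H>60)&(H<95)&(S>70)))
c=np.argwhere(g)[:,::-1]; print("mat",rect(ray(d,c,4)))
st=roi&(S<60)&(V>135); show("steel",st,10)
for x in blobs(st)[:1]: print(rect(ray(d,x,10)), cv2.approxPolyDP(x.reshape(-1,1,2).astype(np.int32),3,True)[:,0].tolist(), ray(d,cv2.approxPolyDP(x.reshape(-1,1,2).astype(np.int32),3,True)[:,0],10)[:,:2].round().tolist())
show("trays",(S<60)&(V>110)&(u>320)&(u<450)&(v>120)&(v<290),4,3)
show("tape",(H>20)&(H<40)&(S>100)&(u<160)&(v<210)&(v>170),30)
```

```text
bench [ 11.  30. 117.]
bench2 [ 11.  29. 115.]
bench3 [ 12.  30. 120.]
mat [ 79.  79. 162.]
steel [108.  15. 196.]
tray [111.   3. 199.]
tray2 [117.   3. 193.]
tape [ 56.  68. 140.]
mat (array([463. , 308.6]), array([197.9, 127.9]), 8.06, [[356.0, 358.0], [374.0, 231.0], [570.0, 259.0], [552.0, 386.0]])
steel 152 [143. 257.] (array([475.6, 331. ]), array([165.9,  64.8]), 5.45, [[390.0, 355.0], [396.0, 291.0], [561.0, 307.0], [555.0, 371.0]])
(array([475.6, 331. ]), array([165.9,  64.8]), 5.45, [[390.0, 355.0], [396.0, 291.0], [561.0, 307.0], [555.0, 371.0]]) [[127, 237], [127, 245], [140, 243], [145, 283], [150, 281], [154, 288], [147, 235]] [[554.0, 365.0], [530.0, 366.0], [532.0, 328.0], [413.0, 318.0], [417.0, 303.0], [396.0, 292.0], [553.0, 306.0]]
trays 594 [385. 205.] (array([ 574. , -427.6]), array([408.3, 534.7]), 82.03, [[281.0, -593.0], [810.0, -667.0], [867.0, -262.0], [338.0, -188.0]])
tape 73 [134. 193.] (array([684.7, 335.5]), array([79.2, 73.8]), 12.69, [[638.0, 363.0], [654.0, 291.0], [731.0, 308.0], [715.0, 380.0]])
```

```bash
cat >> h.py <<'E'
def state_R(s): return R.from_euler('xyz',s["tool_rot"])
def tool(yaw_deg,lean_deg,flip=False):
    "tool x down, leaning back by lean about horizontal frame with heading yaw; tool y = +-frame y"
    a=np.radians(lean_deg); x=np.array([np.sin(a),0,-np.cos(a)]); y=np.array([0,1.,0])*(-1 if flip else 1)
    return R.from_euler('z',yaw_deg,degrees=True)*R.from_matrix(np.c_[x,y,np.cross(x,y)])
def plan(Rt,p,R0=None,p0=None):
    s=read_state(); R0=R0 or state_R(s); p0=s["eef_pos"] if p0 is None else p0
    rv=np.degrees((R0.inv()*Rt).as_rotvec()); sh=Rt.inv().apply(np.array(p)-np.array(p0))
    n=max(1,int(np.ceil(np.abs(rv).max()/10.5))); m=max(1,int(np.ceil(np.linalg.norm(sh)/60)))
    print("turn",rv.round(1),"=",n,"x",(rv/n).round(2)," shift",sh.round(1),"=",m,"x",(sh/m).round(1)); return rv,sh
E
python3 - <<'E'
from h import *
d=np.load("top.npy",allow_pickle=True).item()
hsv=cv2.cvtColor(d["img"],cv2.COLOR_RGB2HSV); H,S,V=[hsv[...,i].astype(int) for i in range(3)]
v,u=np.mgrid[:420,:560]
m=((S<15)&(V>150)&(u>325)&(u<450)&(v>125)&(v<290))
for c in blobs(m,300)[:3]: print("tray",c.mean(0).round(),rect(ray(d,c,4)),rect(ray(d,c,25)))
s=read_state(); print(state_R(s).as_matrix().round(3).tolist())
for fl in (0,1):
    T=tool(5.3,28,fl); print(fl); plan(T, [340,298,190])
E
```

```text
tray [370. 235.] (array([ 470.9, -333.5]), array([163.8, 142.5]), 13.88, [[374.0, -284.0], [408.0, -422.0], [568.0, -383.0], [533.0, -245.0]]) (array([ 468.5, -328.6]), array([160.9, 139.9]), 13.88, [[374.0, -280.0], [407.0, -416.0], [563.0, -377.0], [530.0, -241.0]])
tray [417. 160.] (array([ 683.2, -522.5]), array([163.6, 142.6]), 24.66, [[579.0, -492.0], [639.0, -621.0], [787.0, -553.0], [728.0, -424.0]]) (array([ 677. , -514.3]), array([160.6, 140. ]), 24.66, [[575.0, -484.0], [633.0, -611.0], [779.0, -544.0], [721.0, -417.0]])
[[-0.001, 0.425, 0.905], [-0.002, 0.905, -0.425], [-1.0, -0.002, 0.0]]
0
turn [-29.8 -27.4   7.5] = 3 x [-9.93 -9.12  2.51]  shift [  75.2 -294.6    1.9] = 6 x [ 12.5 -49.1   0.3]
1
turn [145.7  10.   36.4] = 14 x [10.41  0.71  2.6 ]  shift [ 75.2 294.6  -1.9] = 6 x [12.5 49.1 -0.3]
```

Emit:
{"fn": "jog_arm", "kwargs": {"series": [[[-9.9,-9.1,2.5],[0,0,0],-1],[[-9.9,-9.1,2.5],[0,0,0],-1],[[-9.9,-9.1,2.5],[0,0,0],-1],[[0,0,0],[12,-49,0],-1],[[0,0,0],[12,-49,0],-1],[[0,0,0],[12,-49,0],-1],[[0,0,0],[12,-49,0],-1],[[0,0,0],[12,-49,0],-1]]}}

```text
clock: 1.1
eef_pos: [293.1, 342.8, 194.8]
tool_rot: [0.064, 1.186, 0.037]
force: [0.8, -0.7, 0.8]
width: 85.7
```

Emit:
{"fn": "jog_arm", "kwargs": {"series": [[[0,0,0],[12,-49,0],-1],[[0,0,0],[0,0,0],-1],[[0,0,0],[0,0,0],-1]]}}

```text
clock: 1.48
eef_pos: [298.3, 316.8, 188.4]
tool_rot: [0.054, 1.179, 0.026]
force: [0.6, 0.4, -0.3]
width: 85.5
```

Run:
```python
from h import *
s=read_state(); print(s["clock"],s["eef_pos"],s["qpos"],s["force"]); print(state_R(s).as_matrix().round(3).tolist())
d=get_image("wrist"); save(d,"pics/w1.png"); np.save("w1.npy",d,allow_pickle=True); print(d["cam_to_world"],d["fovy"])
```

```text
1.475 [298.25587376 316.79202336 188.40717732] [-1.38605047  0.43790941  0.33521684  2.38127664  0.93695659  0.25061842
 -0.45392539] [ 0.58667223  0.43056747 -0.28408417]
[[0.382, 0.024, 0.924], [0.01, 0.999, -0.031], [-0.924, 0.021, 0.381]]
[[ 2.43643182e-02 -7.84171612e-01 -6.20065531e-01  1.91524501e+02]
 [ 9.99486741e-01  3.20122736e-02 -1.21165126e-03  3.17392510e+02]
 [ 2.07998500e-02 -6.19717756e-01  7.84549086e-01  2.69269338e+02]
 [ 0.00000000e+00  0.00000000e+00  0.00000000e+00  1.00000000e+00]] 69.09543332165661
```

View pics/w1.png

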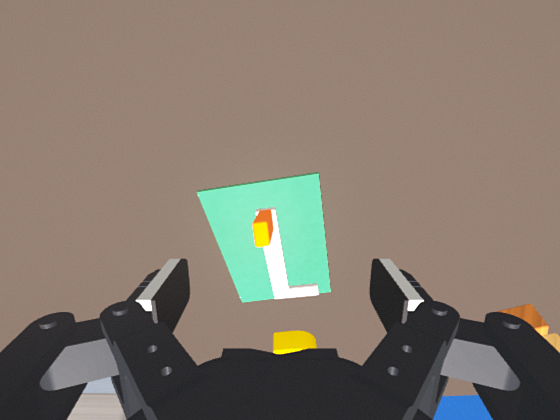

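The wrist view (rotated, with image-down being world +x) shows the hook on the mat: handle at about (263,228), bar down to (275,297), toe tip at (318,291). The wrist is close to its q4 and q6 limits here, so I'll watch those.

Run:
```python
from h import *
d=np.load("w1.npy",allow_pickle=True).item()
hsv=cv2.cvtColor(d["img"],cv2.COLOR_RGB2HSV); H,S,V=[hsv[...,i].astype(int) for i in range(3)]
v,u=np.mgrid[:420,:560]; P=pts(d)
roi=(u>195)&(u<335)&(v>170)&(v<305)
st=blobs(roi&(S<60)&(V>170))[0]; print("steel",rect(ray(d,st,10)))
hu=cv2.approxPolyDP(st.reshape(-1,1,2).astype(np.int32),3,True)[:,0]; print(hu.tolist(),ray(d,hu,10)[:,:2].round().tolist())
o=roi&(H<28)&(S>150)&(V>120); Q=P[o]; print("or",np.percentile(Q,[2,50,98],axis=0).round(0).tolist())
top=Q[Q[:,2]>66]; print(top.mean(0),rect(top))
low=Q[(Q[:,2]>40)&(Q[:,2]<58)]; print(low.mean(0), rect(low))
g=roi&(((H>60)&(H<95)&(S>70))|o|((S<60)&(V>170))); print("mat",rect(ray(d,np.argwhere(g)[:,::-1],4)))
for l in (24,28): plan(tool(5,l),[360,300,140])
```

```text
steel (array([474. , 323.9]), array([167.1,  63.3]), 10.4, [[386.0, 340.0], [397.0, 278.0], [562.0, 308.0], [550.0, 370.0]])
[[256, 209], [256, 215], [259, 209], [270, 208], [272, 213], [270, 244], [255, 246], [264, 250], [274, 298], [317, 295], [315, 283], [287, 284], [275, 208]] [[395.0, 293.0], [403.0, 292.0], [395.0, 296.0], [394.0, 308.0], [401.0, 310.0], [448.0, 305.0], [451.0, 287.0], [458.0, 298.0], [555.0, 306.0], [551.0, 367.0], [524.0, 363.0], [525.0, 325.0], [394.0, 313.0]]
or [[370.0, 294.0, 13.0], [382.0, 305.0, 51.0], [399.0, 310.0, 70.0]]
[373.70874905 303.06036708  81.43875919] (array([291.4, 305.9]), array([ 12.9, 200.6]), 87.08, [[191.0, 305.0], [391.0, 294.0], [392.0, 307.0], [192.0, 317.0]])
[379.61111906 303.65053079  49.39491855] (array([384. , 301.6]), array([26. , 13.1]), 8.16, [[370.0, 306.0], [372.0, 293.0], [398.0, 297.0], [396.0, 310.0]])
mat (array([464.7, 308.7]), array([204.9, 129.7]), 8.05, [[354.0, 359.0], [372.0, 230.0], [575.0, 259.0], [557.0, 387.0]])
turn [-6.3 -1.5  1.4] = 1 x [-6.34 -1.5   1.41]  shift [ 68.7 -22.4  35.1] = 2 x [ 34.3 -11.2  17.5]
turn [-6.3 -5.5  1.6] = 1 x [-6.29 -5.5   1.63]  shift [ 71.  -22.4  30.2] = 2 x [ 35.5 -11.2  15.1]
```

Emit:
{"fn": "jog_arm", "kwargs": {"series": [[[0,0,0],[35,-11,15],-1],[[-6.3,-5.5,1.6],[0,0,0],-1],[[0,0,0],[35,-11,15],-1],[[0,0,0],[0,0,0],-1],[[0,0,0],[0,0,0],-1]]}}

```text
clock: 2.15
eef_pos: [340.7, 297.7, 155.0]
tool_rot: [-0.008, 1.119, 0.013]
force: [-0.2, 1.1, 0.1]
width: 85.7
```

Run:
```python
from h import *
s=read_state(); print(s["clock"],s["eef_pos"],s["qpos"].round(2),s["force"]); print(state_R(s).as_matrix().round(3).tolist())
for l in (24,28):
  T=tool(5,l); plan(T,np.array([387,302.5,50])-6*T.apply([1,0,0]))
```

```text
2.15 [340.70744729 297.73756529 155.0118067 ] [-1.24  0.54  0.26  2.42  1.76  0.25 -1.17] [-0.2166675   1.05027998  0.06099135]
[[0.437, -0.02, 0.899], [0.006, 1.0, 0.02], [-0.9, -0.003, 0.437]]
turn [-3.4  1.9  1.8] = 1 x [-3.39  1.89  1.8 ]  shift [108.9   0.7  -0.2] = 2 x [54.4  0.4 -0.1]
turn [-3.3 -2.1  1.9] = 1 x [-3.32 -2.11  1.91]  shift [108.6   0.7  -8.2] = 2 x [54.3  0.4 -4.1]
```

Emit:
{"fn": "jog_arm", "kwargs": {"series": [[[-1,0,0.6],[30,0,0],-1],[[-1,0,0.6],[30,0,0],-1],[[-1,-2,0.6],[24,0,-2],-1],[[0,0,0],[0,0,0],-1],[[0,0,0],[0,0,0],-1]]}}

```text
clock: 2.78
eef_pos: [375.7, 298.3, 79.3]
tool_rot: [0.001, 1.083, 0.082]
force: [0.1, 0.7, 0.6]
width: 85.6
```

Run:
```python
from h import *
s=read_state(); print(s["clock"],s["eef_pos"],s["qpos"].round(2),s["force"]); print(state_R(s).as_matrix().round(3).tolist())
for l in (24,28,32):
  T=tool(5,l); plan(T,np.array([387,302.5,50])-6*T.apply([1,0,0]))
```

```text
2.775 [375.65732193 298.32593289  79.25467884] [-0.94  0.74 -0.06  2.44  2.25  0.54 -1.58] [0.06968011 0.67676893 0.56394495]
[[0.467, -0.081, 0.881], [0.039, 0.997, 0.072], [-0.884, 0.0, 0.468]]
turn [-0.3  3.9  0.1] = 1 x [-0.31  3.92  0.12]  shift [25.5  3.2 -1.2] = 1 x [25.5  3.2 -1.2]
turn [-0.3 -0.1  0.1] = 1 x [-0.3  -0.08  0.13]  shift [25.3  3.2 -3.4] = 1 x [25.3  3.2 -3.4]
turn [-0.3 -4.1  0.1] = 1 x [-0.3  -4.08  0.14]  shift [25.   3.2 -5.6] = 1 x [25.   3.2 -5.6]
```

Emit:
{"fn": "jog_arm", "kwargs": {"series": [[[0,0,0],[12,2,-2],-1],[[-0.3,-4,0],[13,1,-2],-1],[[0,0,0],[0,0,0],-1],[[0,0,0],[0,0,0],-1]]}}

```text
clock: 3.28
eef_pos: [383.7, 301.9, 54.8]
tool_rot: [-0.004, 1.014, 0.083]
force: [-0.3, -0.2, -0.1]
width: 85.5
```

Run:
```python
from h import *
s=read_state(); print(s["clock"],s["eef_pos"],s["qpos"].round(2),s["force"]); print(state_R(s).as_matrix().round(3).tolist())
for l in (28,32):
  T=tool(5,l); plan(T,np.array([387,302.5,50])-6*T.apply([1,0,0]))
d=get_image("wrist"); save(d,"pics/w2.png")
```

```text
3.275 [383.73463362 301.86045915  54.76348215] [-0.94  0.84 -0.11  2.46  2.3   0.72 -1.68] [-0.27644434 -0.17089707 -0.0678243 ]
[[0.526, -0.086, 0.846], [0.044, 0.996, 0.074], [-0.849, -0.002, 0.528]]
turn [0.  3.9 0.1] = 1 x [0.02 3.88 0.13]  shift [-0.2  0.4  0.7] = 1 x [-0.2  0.4  0.7]
turn [ 0.  -0.1  0.1] = 1 x [ 0.02 -0.12  0.13]  shift [-0.2  0.4  0.3] = 1 x [-0.2  0.4  0.3]
```

View pics/w2.png

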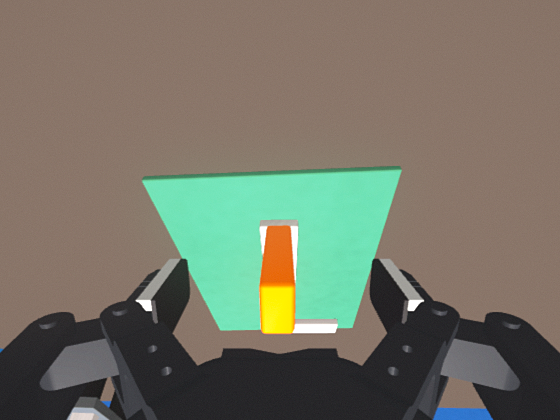

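The handle (260–297, 225–332) stands centred between the jaws. Closing now, then a small lift.

Emit:
{"fn": "jog_arm", "kwargs": {"series": [[[0,0,0],[0,0,0],1],[[0,0,0],[0,0,0],1],[[0,0,0],[0,0,0],1],[[0,0,0],[0,0,0],1],[[0,0,0],[0,0,0],1],[[0,0,0],[0,0,0],1],[[0,0,0],[0,0,0],1],[[0,0,0],[0,0,0],1]]}}

```text
clock: 4.32
eef_pos: [383.8, 301.8, 54.6]
tool_rot: [-0.003, 1.014, 0.083]
force: [-0.7, -0.3, 4.5]
width: 13.2
```

Run:
```python
from h import *
s=read_state(); print(s["clock"],s["eef_pos"],s["tool_rot"],s["qpos"].round(2),s["force"],s["width"])
p=np.array(s["eef_pos"]); plan(state_R(s),p+[10,-5,50])
# rig
x=np.array([np.cos(np.radians(-6.4)),np.sin(np.radians(-6.4)),0]); y=np.array([-x[1],x[0],0]); o=np.array([531,-24,0])+90*x; print(o)
```

```text
4.325 [383.77418391 301.78160769  54.62474003] [-0.00337193  1.01357789  0.08343762] [-0.94  0.84 -0.11  2.46  2.3   0.72 -1.68] [-0.70639611 -0.26184707  4.53650627] 13.191427001697177
turn [0. 0. 0.] = 1 x [0. 0. 0.]  shift [-37.4  -5.9  34.5] = 1 x [-37.4  -5.9  34.5]
[620.43911272 -34.0322039    0.        ]
```

Run:
```python
from h import *
s=read_state();R0=state_R(s);p=np.array(s["eef_pos"])
print("lift20",R0.inv().apply([0,0,20]))
T=tool(-12,32); plan(T,[425,260,80],p0=p+[0,0,20])
```

```text
lift20 [-16.97458721  -0.03566333  10.57648889]
turn [14.4 -0.1 -8.9] = 2 x [ 7.21 -0.03 -4.44]  shift [ 21.4 -32.3  44.4] = 1 x [ 21.4 -32.3  44.4]
```

Emit:
{"fn": "jog_arm", "kwargs": {"series": [[[0,0,0],[-17,0,11],1],[[7.2,0,-4.4],[0,0,0],1],[[7.2,0,-4.4],[0,0,0],1],[[0,0,0],[11,-16,22],1],[[0,0,0],[10,-16,22],1],[[0,0,0],[0,0,0],1],[[0,0,0],[0,0,0],1]]}}

```text
clock: 5.2
eef_pos: [424.1, 260.8, 79.6]
tool_rot: [0.001, 1.016, -0.207]
force: [-0.2, 0.8, -1.7]
width: 13.2
```

Run:
```python
from h import *
s=read_state(); print(s["clock"],s["eef_pos"],s["tool_rot"],s["qpos"].round(2),s["force"],s["width"])
d=get_image("wrist"); save(d,"pics/w3.png"); np.save("w3.npy",d,allow_pickle=True)
```

```text
5.2 [424.06819133 260.83294176  79.56640967] [ 6.21994610e-04  1.01579339e+00 -2.07222960e-01] [-0.96  0.77  0.05  2.37  2.03  0.53 -1.6 ] [-0.21715581  0.81995562 -1.73807259] 13.173320085946246
```

View pics/w3.png

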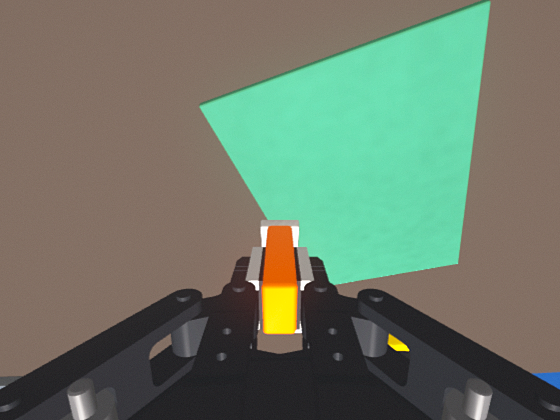

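The view shows the hook firmly gripped and the mat. The rig is only in the lower left corner, so a small yaw should bring the gap under the deck into view.

Emit:
{"fn": "jog_arm", "kwargs": {"series": [[[-7.2,0,4.4],[0,0,0],1],[[0,0,0],[0,0,0],1]]}}

```text
clock: 5.5
eef_pos: [423.7, 259.5, 79.6]
tool_rot: [-0.004, 1.016, -0.065]
force: [0.3, -0.6, -1.7]
width: 13.3
```

Run:
```python
from h import *
d=get_image("wrist"); np.save("w4.npy",d,allow_pickle=True); print(d["cam_to_world"].round(2).tolist())
im=d["img"][240:420,0:260]; im=np.clip(im.astype(float)*1.6,0,255).astype(np.uint8)
cv2.imwrite("pics/w4.png",cv2.resize(im[...,::-1],None,fx=3,fy=3,interpolation=cv2.INTER_CUBIC))
```

```text
[[0.06, -0.67, -0.74, 305.3], [1.0, 0.04, 0.05, 266.81], [-0.0, -0.74, 0.67, 141.68], [0.0, 0.0, 0.0, 1.0]]
```

View pics/w4.png

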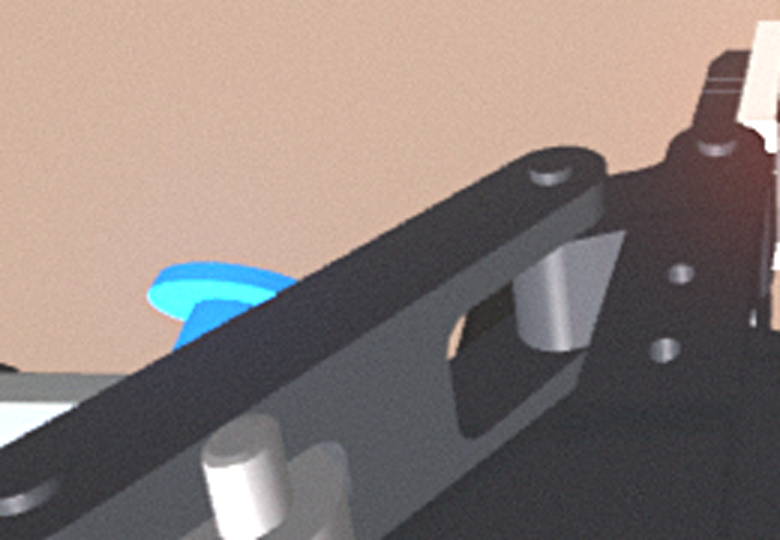

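The cap's flange is visible at crop (148–300, 262–310), full-picture pixels (49–100, 327–343). I'll fit its rim with a 32 mm circle.

```bash
cat >> h.py <<'E'
rx=np.array([np.cos(np.radians(-6.4)),np.sin(np.radians(-6.4)),0]); ry=np.array([-rx[1],rx[0],0]); ro=np.array([620.4,-34.0,0])
def torig(p): p=np.asarray(p,float)-ro; return np.stack([p@rx,p@ry,p[...,2]],-1)
def toworld(x,y,z=0): return ro+x*rx+y*ry+np.array([0,0,z])
E
python3 - <<'E'
from h import *
from scipy.optimize import least_squares
d=np.load("w4.npy",allow_pickle=True).item()
hsv=cv2.cvtColor(d["img"],cv2.COLOR_RGB2HSV); H,S,V=[hsv[...,i].astype(int) for i in range(3)]
v,u=np.mgrid[:420,:560]; P=pts(d)
m=(H>90)&(H<125)&(S>120)&(V>60)&(u<130)&(v>315)&(v<370)
top=np.array([[c,np.argwhere(m[:,c]).min()-.5] for c in range(130) if m[:,c].any()])
print(top.tolist())
W=ray(d,top[4:],0)[:,:2]; print(torig(np.c_[W,0*W[:,0]]).round(0)[::5].tolist())
r=least_squares(lambda c:np.hypot(*(W-c).T)-32,W.mean(0)+[32*.75,-32*.6]); print(r.x,np.abs(r.fun).max(),torig([*r.x,0]))
Q=P[m]; Q=torig(Q); print("range pts rig",np.percentile(Q,[5,50,95],axis=0).round(0).tolist())
E
```

```text
[[49.0, 336.5], [50.0, 335.5], [51.0, 333.5], [52.0, 331.5], [53.0, 330.5], [54.0, 329.5], [55.0, 328.5], [56.0, 328.5], [57.0, 328.5], [58.0, 327.5], [59.0, 327.5], [60.0, 327.5], [61.0, 327.5], [62.0, 327.5], [63.0, 327.5], [64.0, 327.5], [65.0, 327.5], [66.0, 327.5], [67.0, 327.5], [68.0, 327.5], [69.0, 327.5], [70.0, 327.5], [71.0, 327.5], [72.0, 327.5], [73.0, 327.5], [74.0, 327.5], [75.0, 327.5], [76.0, 327.5], [77.0, 327.5], [78.0, 327.5], [79.0, 327.5], [80.0, 328.5], [81.0, 328.5], [82.0, 328.5], [83.0, 328.5], [84.0, 328.5], [85.0, 328.5], [86.0, 329.5], [87.0, 329.5], [88.0, 329.5], [89.0, 329.5], [90.0, 330.5], [91.0, 330.5], [92.0, 330.5], [93.0, 330.5], [94.0, 331.5], [95.0, 331.5], [96.0, 331.5], [97.0, 332.5], [98.0, 332.5]]
[[44.0, 5.0, 0.0], [33.0, 16.0, 0.0], [33.0, 22.0, 0.0], [33.0, 28.0, 0.0], [32.0, 34.0, 0.0], [32.0, 40.0, 0.0], [35.0, 44.0, 0.0], [38.0, 49.0, 0.0], [41.0, 54.0, 0.0], [47.0, 58.0, 0.0]]
[687.07094268 -11.53296965] 1.6204995334613486 [63.75106809 29.75875279  0.        ]
range pts rig [[34.0, 2.0, -0.0], [45.0, 28.0, 7.0], [62.0, 53.0, 21.0]]
```

Emit:
{"fn": "jog_arm", "kwargs": {"series": [[[-9,0,5.6],[0,0,0],1],[[-9,0,5.6],[0,0,0],1],[[-9,0,5.6],[0,0,0],1],[[-9,0,5.6],[0,0,0],1],[[-9,0,5.6],[0,0,0],1],[[-9,0,5.6],[0,0,0],1],[[0,0,0],[0,0,0],1]]}}

```text
clock: 6.42
eef_pos: [427.3, 271.0, 59.1]
tool_rot: [0.013, 1.065, 0.866]
force: [0.1, -0.3, -0.7]
width: 13.1
```

Run:
```python
from h import *
s=read_state(); print(s["clock"],s["eef_pos"],s["tool_rot"],s["qpos"].round(2),s["force"],s["width"])
plan(tool(60,32),[480,0,90])
plan(tool(60,32),[455,-190,80],p0=[480,0,90])
```

```text
6.425 [427.29827577 270.97146367  59.05881573] [0.01311232 1.06468039 0.86577266] [ 0.11  1.03 -0.98  2.44  2.34  0.8  -0.27] [ 0.06443532 -0.32503257 -0.68842249] 13.108290756199208
turn [-9.7 -3.   5.3] = 1 x [-9.71 -2.96  5.3 ]  shift [-136.6 -181.1 -160.3] = 5 x [-27.3 -36.2 -32.1]
turn [-9.7 -3.   5.3] = 1 x [-9.71 -2.96  5.3 ]  shift [ -85.3  -73.3 -155.4] = 4 x [-21.3 -18.3 -38.9]
```

Run:
```python
from h import *
s=read_state(); R0=state_R(s); p=np.array(s["eef_pos"])
plan(R0,p+[10,0,30]); plan(R0,[490,120,100],p0=p+[10,0,30]);
```

```text
turn [0. 0. 0.] = 1 x [0. 0. 0.]  shift [-23.1  -7.4  20.3] = 1 x [-23.1  -7.4  20.3]
turn [0. 0. 0.] = 1 x [0. 0. 0.]  shift [ -48.8 -138.8  -63.6] = 3 x [-16.3 -46.3 -21.2]
```

Emit:
{"fn": "jog_arm", "kwargs": {"series": [[[0,0,0],[-23,-7,20],1],[[0,0,0],[-12,-35,-16],1],[[0,0,0],[-12,-35,-16],1],[[0,0,0],[-12,-35,-16],1],[[0,0,0],[-12,-35,-16],1],[[0,0,0],[0,0,0],1],[[0,0,0],[0,0,0],1]]}}

```text
clock: 7.3
eef_pos: [489.3, 123.1, 99.3]
tool_rot: [0.017, 1.063, 0.877]
force: [0.6, 0.4, -1.4]
width: 13.4
```

Run:
```python
from h import *
s=read_state(); print(s["clock"],s["eef_pos"],s["tool_rot"],s["qpos"].round(2),s["force"],s["width"])
plan(tool(50,32),[480,0,90])
plan(tool(50,32),[455,-190,80],R0=tool(50,32),p0=[480,0,90])
```

```text
7.3 [489.29834211 123.14169713  99.26233572] [0.01695183 1.06312846 0.87692767] [ 0.48  0.85 -0.85  2.36  2.37  0.34  0.03] [ 0.63426481  0.39910939 -1.38490146] 13.372643136814862
turn [-0.8 -2.9 -0.1] = 1 x [-0.76 -2.91 -0.1 ]  shift [-45.3 -72.  -90. ] = 3 x [-15.1 -24.  -30. ]
turn [0. 0. 0.] = 1 x [0. 0. 0.]  shift [ -77.2 -103.  -142.4] = 4 x [-19.3 -25.7 -35.6]
```

Emit:
{"fn": "jog_arm", "kwargs": {"series": [[[-0.8,-2.9,0],[0,0,0],1],[[0,0,0],[-15,-24,-30],1],[[0,0,0],[-15,-24,-30],1],[[0,0,0],[-15,-24,-30],1],[[0,0,0],[-19,-26,-36],1],[[0,0,0],[-19,-26,-36],1],[[0,0,0],[0,0,0],1],[[0,0,0],[0,0,0],1]]}}

```text
clock: 8.3
eef_pos: [476.2, -44.7, 85.3]
tool_rot: [-0.008, 1.024, 0.867]
force: [-0.0, -0.3, -0.9]
width: 13.3
```

Run:
```python
from h import *
s=read_state(); print(s["clock"],s["eef_pos"],s["tool_rot"],s["qpos"].round(2),s["force"],s["width"])
p=toworld(-149,-175,60);print(p)
plan(tool(33.6,32),p)
```

```text
8.3 [476.24028276 -44.69873598  85.33674382] [-0.0077342   1.02360443  0.8666108 ] [ 0.99  0.97 -0.96  2.31  1.89  0.24  0.95] [-0.02701987 -0.29118046 -0.93005232] 13.346519339882958
[ 452.82151691 -191.30051495   60.        ]
turn [14.1 -0.6 -8.4] = 2 x [ 7.05 -0.31 -4.22]  shift [ -31.8 -109.1  -98.8] = 3 x [-10.6 -36.4 -32.9]
```

Emit:
{"fn": "jog_arm", "kwargs": {"series": [[[0,0,0],[22,0,-14],1],[[7,0,-4.2],[0,0,0],1],[[7,0,-4.2],[0,0,0],1],[[0,0,0],[-8,-27,-25],1],[[0,0,0],[-8,-27,-25],1],[[0,0,0],[0,0,0],1],[[0,0,0],[0,0,0],1]]}}

```text
clock: 9.18
eef_pos: [465.7, -119.3, 49.6]
tool_rot: [-0.015, 1.018, 0.576]
force: [-5.6, -6.9, 19.5]
width: 13.6
```

Run:
```python
from h import *
s=read_state(); print(s["clock"],s["eef_pos"],s["tool_rot"],s["qpos"].round(2),s["force"],s["width"])
print(torig(s["eef_pos"]))
p=toworld(-149,-175,60);print(p)
plan(tool(33.6,32),p)
```

```text
9.175 [ 465.71090212 -119.29607076   49.64409734] [-0.01495845  1.01837586  0.57611458] [ 1.19  1.16 -1.11  2.36  2.12  0.53  0.68] [-5.63350921 -6.88218676 19.54833255] 13.592816409698827
[-144.21720099 -102.00752732   49.64409734]
[ 452.82151691 -191.30051495   60.        ]
turn [ 0.4 -0.4  0.3] = 1 x [ 0.35 -0.35  0.31]  shift [-35.6 -52.8 -37.4] = 2 x [-17.8 -26.4 -18.7]
```

Emit:
{"fn": "jog_arm", "kwargs": {"series": [[[0,0,0],[-9,0,6],1],[[0,0,0],[-9,-26,-22],1],[[0,0,0],[-9,-26,-22],1],[[0,0,0],[0,0,0],1],[[0,0,0],[0,0,0],1]]}}

```text
clock: 9.8
eef_pos: [453.8, -188.0, 50.8]
tool_rot: [-0.006, 1.023, 0.583]
force: [-0.5, 0.2, -1.4]
width: 13.7
```

Run:
```python
from h import *
s=read_state(); print(s["clock"],s["eef_pos"],s["tool_rot"],s["qpos"].round(2),s["force"],s["width"])
print(torig(s["eef_pos"]))
p=toworld(-149,-175,60)
plan(tool(33.6,32),p)
d=get_image("wrist"); save(d,"pics/w5.png"); np.save("w5.npy",d,allow_pickle=True)
d=get_image("scene"); im=d["img"][150:330,180:420]; np.save("s5.npy",d,allow_pickle=True)
cv2.imwrite("pics/s5.png",cv2.resize(im[...,::-1],None,fx=3,fy=3,interpolation=cv2.INTER_CUBIC))
```

```text
9.8 [ 453.76951075 -188.00388639   50.81106356] [-0.00594003  1.02262676  0.58321021] [ 1.26  1.05 -0.93  2.28  1.99  0.27  0.92] [-0.46214429  0.1947102  -1.44767436] 13.745150831740219
[-148.4253858  -171.61824443   50.81106356]
turn [ 0.2 -0.6  0.1] = 1 x [ 0.18 -0.59  0.1 ]  shift [-9.2 -2.2  2.7] = 1 x [-9.2 -2.2  2.7]
```

View pics/s5.png

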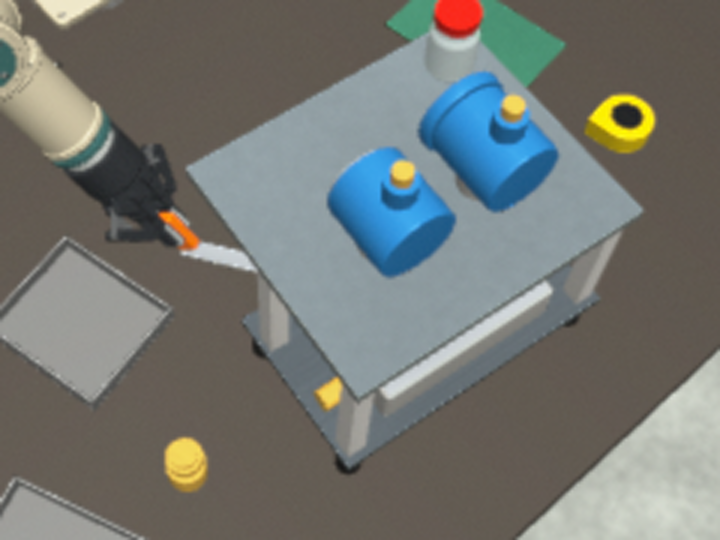

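The hook is held with its bar pointing towards the front right of the deck, and the jar and tape are untouched. I'll check the bar's pitch from the depth data, since it pressed on the bench.

Run:
```python
from h import *
d=np.load("s5.npy",allow_pickle=True).item(); P=pts(d); hsv=cv2.cvtColor(d["img"],cv2.COLOR_RGB2HSV).astype(int); v,u=np.mgrid[:420,:560]
m=(u>242)&(u<268)&(v>226)&(v<242)&(hsv[...,1]<40)&(hsv[...,2]>150)&(P[...,2]<60)
Q=P[m]; s=read_state(); h=np.array([np.cos(.583),np.sin(.583)])
t=(Q[:,:2]-s["eef_pos"][:2])@h; print(len(Q),np.c_[t,Q[:,2]][np.argsort(t)][::4].round(0).tolist()); print(np.polyfit(t,Q[:,2],1))
o=(hsv[...,0]<16)&(hsv[...,1]>150)&(u>225)&(u<255)&(v>215)&(v<240)
Q=P[o]; t=(Q[:,:2]-s["eef_pos"][:2])@h; print("handle",np.percentile(t,[2,50,98]),np.percentile(Q[:,2],[2,50,98]), np.polyfit(Q[:,2],t,1))
a=np.load("w5.npy",allow_pickle=True).item()
for n in ("w3","w5"):
    a=np.load(n+".npy",allow_pickle=True).item(); g=cv2.cvtColor(a["img"],cv2.COLOR_RGB2HSV).astype(int)
    k=(g[...,0]<30)&(g[...,1]>150)&(g[...,2]>120)&(u>240)&(u<320)&(v>200)&(v<345); c=np.argwhere(k); print(n,c.min(0),c.max(0))
    k=(g[...,0]>20)&(g[...,0]<32)&(g[...,1]>150)&(g[...,2]>200)&(u>240)&(u<320)&(v>200)&(v<345); c=np.argwhere(k); print("  yellow top",c.min(0),c.max(0),c.mean(0))
```

```text
108 [[29.0, 7.0], [36.0, 3.0], [39.0, 6.0], [42.0, 12.0], [44.0, 9.0], [47.0, 7.0], [49.0, 6.0], [51.0, 6.0], [53.0, 6.0], [57.0, 7.0], [60.0, 9.0], [61.0, 3.0], [63.0, 5.0], [66.0, 6.0], [69.0, 9.0], [71.0, 11.0], [74.0, 10.0], [77.0, 12.0], [79.0, 10.0], [81.0, 7.0], [84.0, 7.0], [86.0, 6.0], [89.0, 9.0], [91.0, 8.0], [95.0, 9.0], [98.0, 13.0], [102.0, 7.0]]
[0.02650442 6.59481117]
handle [-5.42885535 19.60730599 33.59253975] [15.22437536 47.79563193 73.78287316] [-0.54424997 42.44151009]
w3 [226 261] [333 297]
  yellow top [287 263] [333 295] [309.59506338 279.14876584]
w5 [229 262] [333 297]
  yellow top [285 263] [333 296] [308.74153074 279.1348808 ]
```

```bash
cat >> h.py <<'E'
def path(Rt,p,n,R0=None,p0=None):
    s=read_state(); R0=R0 or state_R(s); p0=np.array(s["eef_pos"] if p0 is None else p0); p=np.array(p)
    rv=(R0.inv()*Rt).as_rotvec()/n; d=(p-p0)/n
    for i in range(n):
        Ri=R0*R.from_rotvec(rv*i); print([np.degrees(rv).round(1).tolist(),Ri.inv().apply(d).round(1).tolist()])
E
python3 - <<'E'
from h import *
s=read_state()
path(tool(-6.4,31.5),toworld(-50,-74,52),8)
E
```

```text
[[4.3, -0.0, -2.6], [8.8, 1.3, 14.8]]
[[4.3, -0.0, -2.6], [8.8, 2.8, 14.7]]
[[4.3, -0.0, -2.6], [8.6, 4.3, 14.4]]
[[4.3, -0.0, -2.6], [8.4, 5.8, 14.0]]
[[4.3, -0.0, -2.6], [8.1, 7.2, 13.5]]
[[4.3, -0.0, -2.6], [7.7, 8.5, 12.9]]
[[4.3, -0.0, -2.6], [7.3, 9.8, 12.2]]
[[4.3, -0.0, -2.6], [6.8, 11.0, 11.5]]
```

Emit:
{"fn": "jog_arm", "kwargs": {"series": [[[4.3,0,-2.6],[8.8,1.3,14.8],1],[[4.3,0,-2.6],[8.8,2.8,14.7],1],[[4.3,0,-2.6],[8.6,4.3,14.4],1],[[0,0,0],[0,0,0],1]]}}

```text
clock: 10.4
eef_pos: [494.9, -154.2, 51.0]
tool_rot: [0.002, 1.02, 0.33]
force: [-0.3, -1.4, -1.2]
width: 13.3
```

Run:
```python
from h import *
s=read_state(); print(s["clock"],s["eef_pos"],s["tool_rot"],s["qpos"].round(2),s["force"],s["width"]); print(torig(s["eef_pos"]))
path(tool(-6.4,31.5),toworld(-50,-74,52),5)
```

```text
10.4 [ 494.87997921 -154.18971955   51.01658812] [0.00157883 1.0202797  0.33006341] [ 1.21  1.22 -1.19  2.34  2.13  0.72  0.46] [-0.33700069 -1.40702029 -1.18912064] 13.306583121102319
[-111.34035018 -133.43227019   51.01658812]
[[4.3, 0.0, -2.6], [8.3, 5.5, 13.9]]
[[4.3, 0.0, -2.6], [8.0, 6.9, 13.4]]
[[4.3, 0.0, -2.6], [7.7, 8.3, 12.8]]
[[4.3, 0.0, -2.6], [7.2, 9.6, 12.2]]
[[4.3, 0.0, -2.6], [6.8, 10.8, 11.4]]
```

Emit:
{"fn": "jog_arm", "kwargs": {"series": [[[4.3,0,-2.6],[8.3,5.5,13.9],1],[[4.3,0,-2.6],[8,6.9,13.4],1],[[0,0,0],[0,0,0],1]]}}

```text
clock: 10.78
eef_pos: [521.9, -135.2, 51.2]
tool_rot: [-0.002, 1.022, 0.151]
force: [0.4, -0.3, -1.6]
width: 13.3
```

Run:
```python
from h import *
s=read_state(); print(s["clock"],s["eef_pos"],s["tool_rot"],s["qpos"].round(2),s["force"],s["width"]); print(torig(s["eef_pos"]))
path(tool(-6.4,31.5),toworld(-50,-74,52),3)
```

```text
10.775 [ 521.85373504 -135.19325333   51.21261123] [-0.00208833  1.02214825  0.15127254] [ 1.08  1.23 -1.21  2.36  2.19  0.89  0.15] [ 0.38466668 -0.29699254 -1.56311177] 13.257338620248305
[ -86.65221277 -111.54745573   51.21261123]
[[4.3, -0.0, -2.6], [7.6, 8.9, 13.0]]
[[4.3, -0.0, -2.6], [7.2, 10.2, 12.3]]
[[4.3, -0.0, -2.6], [6.7, 11.4, 11.5]]
```

Emit:
{"fn": "jog_arm", "kwargs": {"series": [[[4.3,0,-2.6],[7.6,8.9,13],1],[[4.3,0,-2.6],[7.2,10.2,12.3],1],[[4.3,0,-2.6],[6.7,11.4,11.5],1],[[0,0,0],[0,0,0],1]]}}

```text
clock: 11.28
eef_pos: [562.7, -102.9, 52.0]
tool_rot: [-0.001, 1.022, -0.112]
force: [0.0, -0.5, -1.2]
width: 13.3
```

Run:
```python
from h import *
s=read_state(); print(s["clock"],s["eef_pos"],s["tool_rot"],s["qpos"].round(2),s["force"],s["width"]); print(torig(s["eef_pos"]))
d=get_image("wrist"); save(d,"pics/w6.png"); np.save("w6.npy",d,allow_pickle=True)
T=tool(-6.4,31.5); path(T,toworld(-48,-37,51.5),4)
```

```text
11.275 [ 562.71589093 -102.93183484   51.97268517] [-5.35879918e-04  1.02244977e+00 -1.11531574e-01] [ 0.86  1.23 -1.21  2.32  2.16  1.12 -0.21] [ 0.00953989 -0.5338171  -1.16125874] 13.29364370742688
[-49.64085902 -74.93223212  51.97268517]
[[0.0, -0.0, 0.0], [0.3, 9.8, 0.5]]
[[0.0, -0.0, 0.0], [0.3, 9.8, 0.5]]
[[0.0, -0.0, 0.0], [0.3, 9.8, 0.5]]
[[0.0, -0.0, 0.0], [0.3, 9.8, 0.5]]
```

View pics/w6.png

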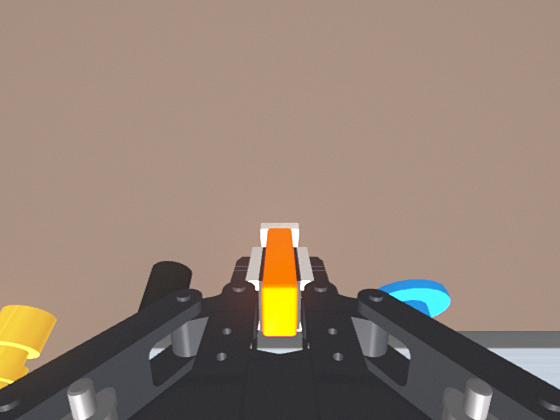

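The hook is under the deck without contact. The cap is at (380–450, 280–318), which is world left of the bar. I'll refit its rim from this nearer view before sweeping.

Run:
```python
from h import *
from scipy.optimize import least_squares
d=np.load("w6.npy",allow_pickle=True).item()
hsv=cv2.cvtColor(d["img"],cv2.COLOR_RGB2HSV); H,S,V=[hsv[...,i].astype(int) for i in range(3)]
v,u=np.mgrid[:420,:560]
m=(H>90)&(H<125)&(S>120)&(V>60)&(u>370)&(u<470)&(v>265)&(v<325)
top=np.array([[c,np.argwhere(m[:,c]).min()-.5] for c in range(370,470) if m[:,c].any()])
W=ray(d,top[3:-8],0)[:,:2]
r=least_squares(lambda c:np.hypot(*(W-c).T)-32,W.mean(0)+[30,0]); print(len(W),r.x,np.abs(r.fun).max(),torig([*r.x,0]))
# front edge of the deck: bright plate boundary
c=[(u0,v0) for u0 in range(480,555,10) for v0 in [next((k for k in range(320,345) if V[k,u0]<110),0)]]; print(c); print(torig(ray(d,c,50)).round(0).tolist(), torig(ray(d,c,60)).round(0)[:2].tolist())
```

```text
62 [687.30294991 -14.32668033] 0.9343857996535903 [64.29304138 27.00831434  0.        ]
[(480, 331), (490, 331), (500, 331), (510, 331), (520, 332), (530, 331), (540, 331), (550, 331)]
[[1.0, 36.0, 50.0], [1.0, 41.0, 50.0], [1.0, 47.0, 50.0], [1.0, 52.0, 50.0], [3.0, 59.0, 50.0], [1.0, 63.0, 50.0], [1.0, 69.0, 50.0], [1.0, 74.0, 50.0]] [[-25.0, 19.0, 60.0], [-25.0, 23.0, 60.0]]
```

Emit:
{"fn": "jog_arm", "kwargs": {"series": [[[0,0,0],[3,10,4.5],1],[[0,0,0],[0.3,15,-0.2],1],[[0,0,0],[0,14,0],1],[[0,0,0],[0,10,0],1],[[0,0,0],[0,4,0],1],[[0,0,0],[0,2,0],1],[[0,0,0],[0,2,0],1]]}}

```text
clock: 12.2
eef_pos: [574.3, -48.2, 51.3]
tool_rot: [-0.001, 1.022, -0.117]
force: [0.3, 0.0, -1.2]
width: 13.1
```

Run:
```python
from h import *
s=read_state(); print(s["clock"],s["eef_pos"],s["tool_rot"],s["qpos"].round(2),s["force"],s["width"]); print(torig(s["eef_pos"]))
```

```text
12.2 [574.30198297 -48.23588117  51.25015107] [-6.34924595e-04  1.02204694e+00 -1.16842278e-01] [ 0.73  1.24 -1.22  2.31  2.14  1.2  -0.32] [ 0.32283954  0.00184802 -1.20201363] 13.095867530932345
[-44.22387198 -19.28565874  51.25015107]
```

```bash
cat >> h.py <<'E'
def cappath(wps,n,lean=31.4,z=51.3,dx=120,dy=43):
    s=read_state(); R0=state_R(s); p0=np.array(s["eef_pos"])
    for (cx,cy,th),k in zip(wps,n):
        t=np.radians(th); x=cx-(dx*np.cos(t)-dy*np.sin(t)); y=cy-(dx*np.sin(t)+dy*np.cos(t))
        Rt=tool(-6.4+th,lean); p=toworld(x,y,z); print("->TCP rig",round(x),round(y),p.round()); path(Rt,p,k,R0,p0); R0,p0=Rt,p
E
python3 - <<'E'
from h import *
cappath([(76,31,0),(64,31,0),(38,30,4),(14,26,14)],[3,2,3,4])
E
```

```text
->TCP rig -44 -12 [575. -41.  51.]
[[-0.1, 0.0, 0.1], [0.0, 2.4, 0.1]]
[[-0.1, 0.0, 0.1], [0.0, 2.4, 0.1]]
[[-0.1, 0.0, 0.1], [0.0, 2.4, 0.1]]
->TCP rig -56 -12 [563. -40.  51.]
[[0.0, 0.0, 0.0], [-3.1, 0.0, -5.1]]
[[0.0, 0.0, 0.0], [-3.1, 0.0, -5.1]]
->TCP rig -79 -21 [540. -46.  51.]
[[-1.1, 0.0, 0.7], [-3.9, -3.1, -6.5]]
[[-1.1, 0.0, 0.7], [-4.0, -2.9, -6.5]]
[[-1.1, 0.0, 0.7], [-4.0, -2.7, -6.6]]
->TCP rig -92 -45 [524. -68.  51.]
[[-2.1, -0.0, 1.3], [-1.9, -5.6, -3.2]]
[[-2.1, -0.0, 1.3], [-2.1, -5.5, -3.4]]
[[-2.1, -0.0, 1.3], [-2.2, -5.3, -3.6]]
[[-2.1, -0.0, 1.3], [-2.3, -5.1, -3.8]]
```

Emit:
{"fn": "jog_arm", "kwargs": {"series": [[[0,0,0],[0,2.4,0],1],[[0,0,0],[0,2.4,0],1],[[0,0,0],[0,2.4,0],1],[[0,0,0],[-3.1,0,-5.1],1],[[0,0,0],[-3.1,0,-5.1],1],[[-1.1,0,0.7],[-3.9,-3.1,-6.5],1],[[0,0,0],[0,0,0],1]]}}

```text
clock: 13.08
eef_pos: [554.4, -42.0, 51.0]
tool_rot: [0.001, 1.023, -0.092]
force: [0.4, 0.4, -1.0]
width: 13.1
```

```bash
cat > capfit.py <<'E'
from h import *
from scipy.optimize import least_squares
def capfit(n):
    d=get_image("wrist"); np.save(n+".npy",d,allow_pickle=True); save(d,f"pics/{n}.png")
    hsv=cv2.cvtColor(d["img"],cv2.COLOR_RGB2HSV); H,S,V=[hsv[...,i].astype(int) for i in range(3)]
    v,u=np.mgrid[:420,:560]
    m=(H>90)&(H<125)&(S>120)&(V>60)&(u>330)&(u<520)&(v>200)&(v<350)
    b=blobs(m,50)
    if not b: print("no cap"); return
    k=np.zeros(m.shape,np.uint8); cv2.drawContours(k,[b[0].reshape(-1,1,2)],-1,1,-1); cols=np.where(k.any(0))[0]
    top=np.array([[c,np.argwhere(k[:,c]).min()-.5] for c in cols]); 
    W=ray(d,top[3:-6],0)[:,:2]
    r=least_squares(lambda c:np.hypot(*(W-c).T)-32,W.mean(0)+[25,0]); print("cap px",b[0].min(0),b[0].max(0),"world",r.x.round(1),"res",np.abs(r.fun).max().round(1),"rig",torig([*r.x,0]).round(1))
    return r.x
def st():
    s=read_state(); print(s["clock"],np.round(s["eef_pos"],1),np.round(s["tool_rot"],3),s["qpos"].round(2),np.round(s["force"],1),round(float(s["width"]),1),"rig",torig(s["eef_pos"]).round(1))
E
python3 - <<'E'
from capfit import *
st(); capfit("c1")
E
```

```text
13.075 [554.4 -42.   51. ] [ 1.000e-03  1.023e+00 -9.200e-02] [ 0.72  1.24 -1.22  2.36  2.16  1.21 -0.35] [ 0.4  0.4 -1. ] 13.1 rig [-64.7 -15.3  51. ]
cap px [335 286] [361 298] world [679.8  -6.9] res 0.7 rig [56.  33.6  0. ]
```

The cap followed the hook, from (64,28) to (56,34) in the rig frame, so the toe is hooked behind it. I'll continue the curved pull.

Run:
```python
from h import *
cappath([(36,31,5),(14,27,15),(-30,11,28)],[3,4,5],dy=44)
```

```text
->TCP rig -80 -23 [539. -48.  51.]
[[-1.1, 0.0, 0.7], [-2.8, -2.6, -4.5]]
[[-1.1, 0.0, 0.7], [-2.8, -2.5, -4.5]]
[[-1.1, 0.0, 0.7], [-2.8, -2.4, -4.6]]
->TCP rig -91 -47 [525. -70.  51.]
[[-2.1, 0.0, 1.3], [-1.7, -5.6, -2.7]]
[[-2.1, 0.0, 1.3], [-1.8, -5.4, -2.9]]
[[-2.1, 0.0, 1.3], [-1.9, -5.3, -3.1]]
[[-2.1, 0.0, 1.3], [-2.0, -5.1, -3.3]]
->TCP rig -115 -84 [ 496. -105.   51.]
[[-2.2, -0.0, 1.4], [-3.5, -6.0, -5.7]]
[[-2.2, -0.0, 1.4], [-3.6, -5.7, -6.0]]
[[-2.2, -0.0, 1.4], [-3.8, -5.4, -6.2]]
[[-2.2, -0.0, 1.4], [-3.9, -5.0, -6.4]]
[[-2.2, -0.0, 1.4], [-4.0, -4.7, -6.6]]
```

Emit:
{"fn": "jog_arm", "kwargs": {"series": [[[-1.1,0,0.7],[-2.8,-2.6,-4.5],1],[[-1.1,0,0.7],[-2.8,-2.5,-4.5],1],[[-1.1,0,0.7],[-2.8,-2.4,-4.6],1],[[-2.1,0,1.3],[-1.7,-5.6,-2.7],1],[[-2.1,0,1.3],[-1.8,-5.4,-2.9],1],[[-2.1,0,1.3],[-1.9,-5.3,-3.1],1],[[-2.1,0,1.3],[-2,-5.1,-3.3],1],[[0,0,0],[0,0,0],1]]}}

```text
clock: 14.12
eef_pos: [525.0, -71.3, 51.1]
tool_rot: [0.004, 1.022, 0.149]
force: [0.4, 1.1, -1.3]
width: 13.3
```

Run:
```python
from capfit import *
st(); c=capfit("c2")
s=read_state(); 
if c is not None:
    th=s["tool_rot"][2]; q=np.array(c)-np.array(s["eef_pos"][:2]); print("cap in TCP/hook frame",q@[np.cos(th),np.sin(th)],q@[-np.sin(th),np.cos(th)])
cappath([(-30,11,28)],[5],dy=44)
```

```text
14.125 [525.  -71.3  51.1] [0.004 1.022 0.149] [ 0.9   1.21 -1.18  2.41  2.25  0.99 -0.07] [ 0.4  1.1 -1.3] 13.3 rig [-90.6 -47.7  51.1]
cap px [335 285] [363 298] world [638.5  -8.2] res 0.9 rig [15.1 27.6  0. ]
cap in TCP/hook frame 121.31081171412055 44.57687839596393
->TCP rig -115 -84 [ 496. -105.   51.]
[[-2.3, 0.0, 1.4], [-3.5, -5.9, -5.7]]
[[-2.3, 0.0, 1.4], [-3.7, -5.6, -5.9]]
[[-2.3, 0.0, 1.4], [-3.8, -5.3, -6.1]]
[[-2.3, 0.0, 1.4], [-3.9, -5.0, -6.3]]
[[-2.3, 0.0, 1.4], [-4.0, -4.6, -6.5]]
```

Tracking well: the cap sits in the hook's corner as planned.

Emit:
{"fn": "jog_arm", "kwargs": {"series": [[[-2.3,0,1.4],[-3.5,-5.9,-5.7],1],[[-2.3,0,1.4],[-3.7,-5.6,-5.9],1],[[-2.3,0,1.4],[-3.8,-5.3,-6.1],1],[[-2.3,0,1.4],[-3.9,-5,-6.3],1],[[-2.3,0,1.4],[-4,-4.6,-6.5],1],[[0,0,0],[0,0,0],1]]}}

```text
clock: 14.92
eef_pos: [497.0, -104.9, 51.3]
tool_rot: [0.002, 1.022, 0.383]
force: [-0.0, 0.4, -1.6]
width: 13.0
```

Run:
```python
from capfit import *
st(); c=capfit("c3")
cappath([(-85,-25,40),(-100,-37,40)],[7,2],dy=44)
```

```text
14.925 [ 497.  -104.9   51.3] [0.002 1.022 0.383] [ 1.06  1.15 -1.1   2.38  2.27  0.68  0.25] [-0.   0.4 -1.6] 13.0 rig [-114.7  -84.2   51.3]
cap px [335 285] [363 298] world [592.6 -18.8] res 0.6 rig [-29.4  12.    0. ]
->TCP rig -149 -136 [ 458. -152.   51.]
[[-1.4, 0.0, 0.9], [-4.1, -4.3, -6.7]]
[[-1.4, 0.0, 0.9], [-4.1, -4.1, -6.8]]
[[-1.4, 0.0, 0.9], [-4.2, -3.8, -6.9]]
[[-1.4, 0.0, 0.9], [-4.2, -3.6, -7.0]]
[[-1.4, 0.0, 0.9], [-4.3, -3.3, -7.1]]
[[-1.4, 0.0, 0.9], [-4.3, -3.1, -7.2]]
[[-1.4, 0.0, 0.9], [-4.4, -2.9, -7.2]]
->TCP rig -164 -148 [ 441. -163.   51.]
[[0.0, 0.0, 0.0], [-5.0, 0.2, -8.2]]
[[0.0, 0.0, 0.0], [-5.0, 0.2, -8.2]]
```

Emit:
{"fn": "jog_arm", "kwargs": {"series": [[[-1.4,0,0.9],[-4.1,-4.3,-6.7],1],[[-1.4,0,0.9],[-4.1,-4.1,-6.8],1],[[-1.4,0,0.9],[-4.2,-3.8,-6.9],1],[[-1.4,0,0.9],[-4.2,-3.6,-7],1],[[-1.4,0,0.9],[-4.3,-3.3,-7.1],1],[[-1.4,0,0.9],[-4.3,-3.1,-7.2],1],[[-1.4,0,0.9],[-4.4,-2.9,-7.2],1],[[0,0,0],[0,0,0],1]]}}

```text
clock: 15.98
eef_pos: [457.7, -152.5, 50.9]
tool_rot: [0.011, 1.021, 0.594]
force: [1.0, 0.9, -2.0]
width: 13.5
```

Run:
```python
from capfit import *
st(); c=capfit("c4")
```

```text
15.975 [ 457.7 -152.5   50.9] [0.011 1.021 0.594] [ 1.18  1.04 -0.91  2.32  2.26  0.29  0.58] [ 1.   0.9 -2. ] 13.5 rig [-148.4 -135.9   50.9]
cap px [335 285] [364 298] world [533.5 -48.9] res 0.9 rig [-84.7 -24.5   0. ]
```

The cap is fully in front of the deck at rig (-85,-25). The wrist is near its q6 limit for a level lift, so I'll pull the hook off by reducing the lean: handle up first, then the toe.

Run:
```python
from h import *
s=read_state();R0=state_R(s);p=np.array(s["eef_pos"]); th=s["tool_rot"][2]; hx=np.array([np.cos(th),np.sin(th),0]); hy=np.array([-hx[1],hx[0],0])
yaw=np.degrees(th); L0=90-np.degrees(s["tool_rot"][1]); print(yaw,L0)
q=p+2*hx-3*hy; print("free",R0.inv().apply(q-p))
pts_=[]
def toe(Rt,pt,a): # toe offset (172,-50) pitched by droop a
    return pt+hx*(172*np.cos(a)-50*np.sin(a))+np.array([0,0,-50*np.cos(a)-172*np.sin(a)])
Rp,pp=R0,q
for i,a in enumerate(np.radians([3.75,7.5,11.25,15])):
    want=toe(None,q,0)+hx*1*(i+1)-hy*1*(i+1)+[0,0,1.5*(i+1)]
    pt=want-(toe(None,np.zeros(3),a)); Rt=tool(yaw,L0-np.degrees(a))
    print(np.degrees((Rp.inv()*Rt).as_rotvec()).round(2),Rp.inv().apply(pt-pp).round(1)); Rp,pp=Rt,pt
print("at",pp,"up45:",Rp.inv().apply([0,0,45]))
```

```text
34.1307259478818 31.540385607974905
free [ 1.04619886 -2.98023532  1.73886899]
[-0.66  3.75 -0.02] [-8.3 -0.9 10.6]
[ 0.    3.75 -0.  ] [-8.5 -1.  10.5]
[0.   3.75 0.  ] [-8.6 -1.  10.5]
[ 0.    3.75 -0.  ] [-8.7 -1.  10.4]
at [ 482.22062574 -143.87914462   99.82219051] up45: [-43.13786873   0.          12.81109993]
```

Emit:
{"fn": "jog_arm", "kwargs": {"series": [[[0,0,0],[1,-3,1.7],1],[[0,3.75,0],[-8.3,-1,10.6],1],[[0,3.75,0],[-8.5,-1,10.5],1],[[0,3.75,0],[-8.6,-1,10.5],1],[[0,3.75,0],[-8.7,-1,10.4],1],[[0,0,0],[0,0,0],1]]}}

```text
clock: 16.77
eef_pos: [481.0, -146.5, 94.0]
tool_rot: [0.003, 1.25, 0.591]
force: [0.4, -0.4, -1.1]
width: 13.8
```

Run:
```python
from capfit import *
st(); s=read_state(); R0=state_R(s); p=np.array(s["eef_pos"])
plan(R0,p+[0,0,70]); 
path(tool(60,10),[430,-60,195],6,R0,p+[0,0,70])
```

```text
16.775 [ 481.  -146.5   94. ] [0.003 1.25  0.591] [ 0.94  0.81 -0.8   2.2   1.23  0.31  1.35] [ 0.4 -0.4 -1.1] 13.8 rig [-126.  -127.4   94. ]
turn [0. 0. 0.] = 1 x [0. 0. 0.]  shift [-66.4   0.1  22.1] = 2 x [-33.2   0.   11. ]
[[-4.3, 1.4, 1.1], [-4.6, 16.7, 2.5]]
[[-4.3, 1.4, 1.1], [-4.4, 16.6, 3.6]]
[[-4.3, 1.4, 1.1], [-4.1, 16.3, 4.8]]
[[-4.3, 1.4, 1.1], [-4.0, 16.0, 5.9]]
[[-4.3, 1.4, 1.1], [-3.8, 15.6, 6.9]]
[[-4.3, 1.4, 1.1], [-3.7, 15.1, 8.0]]
```

Emit:
{"fn": "jog_arm", "kwargs": {"series": [[[0,0,0],[-33,0,11],1],[[0,0,0],[-33,0,11],1],[[0,0,0],[0,0,0],1]]}}

```text
clock: 17.15
eef_pos: [479.6, -149.4, 163.0]
tool_rot: [0.001, 1.251, 0.585]
force: [0.2, -0.3, -1.3]
width: 12.9
```

Run:
```python
from capfit import *
st(); s=read_state(); R0=state_R(s); p=np.array(s["eef_pos"])
T=tool(34,10); plan(T,[430,0,190]); plan(T,[430,220,190],T,[430,0,190])
c=capfit("c5")
```

```text
17.15 [ 479.6 -149.4  163. ] [1.000e-03 1.251e+00 5.850e-01] [ 1.09  0.75 -1.05  2.16  0.95  0.49  1.58] [ 0.2 -0.3 -1.3] 12.9 rig [-127.  -130.3  163. ]
turn [-0.5  8.3  0.1] = 1 x [-0.52  8.33  0.12]  shift [-19.2 151.6  46.4] = 3 x [-6.4 50.5 15.5]
turn [0. 0. 0.] = 1 x [0. 0. 0.]  shift [ 21.4 182.4 121.2] = 4 x [ 5.3 45.6 30.3]
cap px [331 210] [365 268] world [534.4 -47.7] res 0.7 rig [-83.9 -23.2   0. ]
```

Emit:
{"fn": "jog_arm", "kwargs": {"series": [[[-0.5,8.3,0],[0,0,0],1],[[0,0,0],[-5,38,12],1],[[0,0,0],[-5,38,12],1],[[0,0,0],[-5,38,12],1],[[0,0,0],[-5,38,12],1],[[0,0,0],[5,45,30],1],[[0,0,0],[5,45,30],1],[[0,0,0],[5,45,30],1]]}}

```text
clock: 18.2
eef_pos: [430.0, 165.4, 189.6]
tool_rot: [0.0, 1.4, 0.593]
force: [0.4, 0.4, -1.4]
width: 13.9
```

Run:
```python
from capfit import *
st(); s=read_state()
plan(tool(5,20),[420,285,150])
path(tool(5,20),[420,285,150],6)
```

```text
18.2 [430.  165.4 189.6] [0.    1.4   0.593] [ 0.24  0.56 -0.93  2.22  0.91  0.57  0.81] [ 0.4  0.4 -1.4] 13.9 rig [-211.4  176.9  189.6]
turn [ 28.  -10.   -7.5] = 3 x [ 9.35 -3.33 -2.49]  shift [ 37.3 120.1 -13.1] = 3 x [12.4 40.  -4.4]
[[4.7, -1.7, -1.2], [8.2, 17.5, 8.5]]
[[4.7, -1.7, -1.2], [8.0, 18.3, 6.8]]
[[4.7, -1.7, -1.2], [7.8, 18.9, 5.1]]
[[4.7, -1.7, -1.2], [7.5, 19.4, 3.3]]
[[4.7, -1.7, -1.2], [7.1, 19.8, 1.5]]
[[4.7, -1.7, -1.2], [6.7, 20.0, -0.4]]
```

Emit:
{"fn": "jog_arm", "kwargs": {"series": [[[4.7,-1.7,-1.2],[8.2,17.5,8.5],1],[[4.7,-1.7,-1.2],[8,18.3,6.8],1],[[4.7,-1.7,-1.2],[7.8,18.9,5.1],1],[[4.7,-1.7,-1.2],[7.5,19.4,3.3],1],[[4.7,-1.7,-1.2],[7.1,19.8,1.5],1],[[4.7,-1.7,-1.2],[6.7,20,-0.4],1],[[0,0,0],[0,0,0],1]]}}

```text
clock: 19.08
eef_pos: [418.8, 286.5, 150.2]
tool_rot: [0.021, 1.221, 0.112]
force: [-0.8, -0.1, -1.2]
width: 13.1
```

Run:
```python
from capfit import *
st(); s=read_state()
path(tool(5,31.5),[395,302,85],5)
```

```text
19.075 [418.8 286.5 150.2] [0.021 1.221 0.112] [-0.45  0.58 -0.49  2.26  1.43  0.5  -0.51] [-0.8 -0.1 -1.2] 13.1 rig [-236.1  296.   150.2]
[[0.0, -2.3, -0.1], [10.8, 3.4, -8.6]]
[[0.0, -2.3, -0.1], [10.4, 3.5, -9.1]]
[[0.0, -2.3, -0.1], [10.0, 3.5, -9.5]]
[[0.0, -2.3, -0.1], [9.6, 3.5, -9.9]]
[[0.0, -2.3, -0.1], [9.2, 3.5, -10.3]]
```

Emit:
{"fn": "jog_arm", "kwargs": {"series": [[[0,-2.3,0],[10.8,3.4,-8.6],1],[[0,-2.3,0],[10.4,3.5,-9.1],1],[[0,-2.3,0],[10,3.5,-9.5],1],[[0,-2.3,0],[9.6,3.5,-9.9],1],[[0,-2.3,0],[9.2,3.5,-10.3],1],[[0,0,0],[0,0,0],1]]}}

```text
clock: 19.82
eef_pos: [395.8, 299.2, 84.8]
tool_rot: [0.007, 1.023, 0.095]
force: [-0.1, -0.6, -1.4]
width: 13.0
```

Run:
```python
from capfit import *
st(); s=read_state()
path(tool(5,31.5),[395,301,62],3)
```

```text
19.825 [395.8 299.2  84.8] [0.007 1.023 0.095] [-0.61  0.81 -0.53  2.43  2.02  0.88 -1.3 ] [-0.1 -0.6 -1.4] 13.0 rig [-260.3  306.1   84.8]
[[-0.0, -0.0, -0.1], [6.4, 0.6, -4.1]]
[[-0.0, -0.0, -0.1], [6.4, 0.6, -4.2]]
[[-0.0, -0.0, -0.1], [6.4, 0.6, -4.2]]
```

Emit:
{"fn": "jog_arm", "kwargs": {"series": [[[0,0,0],[6.4,0.6,-4.1],1],[[0,0,0],[6.4,0.6,-4.1],1],[[0,0,0],[6.4,0.6,-4.1],1],[[0,0,0],[2.6,0,-1.6],1],[[0,0,0],[2,0,-1.2],1],[[0,0,0],[0,0,0],1]]}}

```text
clock: 20.58
eef_pos: [396.5, 302.9, 58.5]
tool_rot: [0.014, 1.018, 0.099]
force: [0.6, -0.1, -2.2]
width: 12.9
```

Emit:
{"fn": "jog_arm", "kwargs": {"series": [[[0,0,0],[0.8,0,-0.5],1],[[0,0,0],[0,0,0],1]]}}

```text
clock: 20.82
eef_pos: [396.6, 302.9, 57.8]
tool_rot: [0.015, 1.017, 0.099]
force: [-0.1, 0.3, -2.1]
width: 13.1
```

Run:
```python
from capfit import *
st()
```

```text
20.825 [396.6 302.9  57.8] [0.015 1.017 0.099] [-0.62  0.89 -0.53  2.43  2.08  0.94 -1.37] [-0.1  0.3 -2.1] 13.1 rig [-260.   309.9   57.8]
```

Down another 3 mm or so to just touch, then open.

Emit:
{"fn": "jog_arm", "kwargs": {"series": [[[0,0,0],[1.7,0,-1],1],[[0,0,0],[1,0,-0.6],1],[[0,0,0],[0,0,0],1]]}}

```text
clock: 21.2
eef_pos: [396.6, 302.9, 54.4]
tool_rot: [0.014, 1.018, 0.099]
force: [0.1, 1.0, -1.9]
width: 13.3
```

Emit:
{"fn": "jog_arm", "kwargs": {"series": [[[0,0,0],[0,0,0],-0.2],[[0,0,0],[0,0,0],-0.2],[[0,0,0],[0,0,0],-0.2],[[0,0,0],[0,0,0],-0.2],[[0,0,0],[0,0,0],-0.2]]}}

```text
clock: 21.82
eef_pos: [396.6, 302.9, 54.6]
tool_rot: [0.015, 1.017, 0.099]
force: [0.5, -0.3, -0.3]
width: 51.1
```

Run:
```python
from capfit import *
st(); s=read_state(); R0=state_R(s); p=np.array(s["eef_pos"]); back=p-100*R0.apply([1,0,0]); print(back)
c=np.array([534,-48]); yaw=-5; L=25
T=tool(yaw,L); g=np.array([534,-48,26]); tcp=g-6*T.apply([1,0,0]); pre=g-126*T.apply([1,0,0]); print(tcp,pre)
plan(T,[420,200,170],R0,back); plan(T,pre,T,[420,200,170])
```

```text
21.825 [396.6 302.9  54.6] [0.015 1.017 0.099] [-0.62  0.89 -0.53  2.43  2.09  0.95 -1.37] [ 0.5 -0.3 -0.3] 51.1 rig [-259.9  309.9   54.6]
[344.34100548 297.75452856 139.66146688]
[531.47393957 -47.77899835  31.43784672] [480.95273097 -43.35896533 140.19478117]
turn [ 8.6  6.6 -5.1] = 1 x [ 8.56  6.65 -5.12]  shift [  8.  -90.8  88.9] = 3 x [  2.7 -30.3  29.6]
turn [0. 0. 0.] = 1 x [0. 0. 0.]  shift [  61.6 -237.1   61.7] = 5 x [ 12.3 -47.4  12.3]
```

Emit:
{"fn": "jog_arm", "kwargs": {"series": [[[0,0,0],[-20,0,8],-0.2],[[0,3,0],[-20,0,10],-0.2],[[0,4,0],[-25,0,12],-0.2],[[0,4,0],[-25,0,10],-0.2],[[0,0,0],[0,0,0],-0.2]]}}

```text
clock: 22.45
eef_pos: [390.1, 299.8, 148.8]
tool_rot: [0.008, 1.192, 0.089]
force: [-0.4, -0.3, -0.6]
width: 51.2
```

Run:
```python
from capfit import *
st(); s=read_state(); R0=state_R(s); p=np.array(s["eef_pos"])
d=get_image("top"); hsv=cv2.cvtColor(d["img"],cv2.COLOR_RGB2HSV).astype(int); v,u=np.mgrid[:420,:560]
m=(u>110)&(u<190)&(v>220)&(v<315)&(hsv[...,1]<60)&(hsv[...,2]>150)&((hsv[...,0]>95))
b=blobs(m,20); print("steel",[rect(ray(d,x,10)) for x in b[:2]]); np.save("t6.npy",d,allow_pickle=True)
m=(hsv[...,0]>95)&(hsv[...,0]<120)&(hsv[...,1]>120)&(u>230)&(u<300)&(v>212)&(v<260); b=blobs(m,20); print("cap",[ray(d,[x.mean(0)],8)[0].round(1) for x in b[:1]])
T=tool(-5,25); plan(T,[430,180,170]); plan(T,[480,-43,140],T,[430,180,170])
```

```text
22.45 [390.1 299.8 148.8] [0.008 1.192 0.089] [-0.57  0.57 -0.45  2.31  1.51  0.51 -0.7 ] [-0.4 -0.3 -0.6] 51.2 rig [-266.1  306.1  148.8]
steel [(array([489.1, 331. ]), array([157.6,  61.3]), 5.45, [[408.0, 354.0], [414.0, 293.0], [570.0, 308.0], [565.0, 369.0]])]
cap []
turn [ 8.9 -3.4 -3.9] = 1 x [ 8.95 -3.42 -3.92]  shift [   1.1 -115.3   55.8] = 3 x [  0.4 -38.4  18.6]
turn [0. 0. 0.] = 1 x [0. 0. 0.]  shift [  56.5 -217.8   50.1] = 4 x [ 14.1 -54.4  12.5]
```

Emit:
{"fn": "jog_arm", "kwargs": {"series": [[[0,0,0],[0,-38,19],-0.3],[[0,0,0],[0,-38,19],-0.3],[[0,0,0],[0,-38,19],-0.3],[[8.9,-3.4,-3.9],[0,0,0],-0.3],[[0,0,0],[11,-44,10],-0.3],[[0,0,0],[11,-44,10],-0.3],[[0,0,0],[11,-44,10],-0.3],[[0,0,0],[11,-44,10],-0.3]]}}

```text
clock: 23.5
eef_pos: [490.5, 9.7, 142.6]
tool_rot: [-0.004, 1.143, -0.081]
force: [0.7, 0.5, -0.5]
width: 55.7
```

Emit:
{"fn": "jog_arm", "kwargs": {"series": [[[0,0,0],[11,-40,10],-0.3],[[0,0,0],[0,0,0],-0.3],[[0,0,0],[0,0,0],-0.3]]}}

```text
clock: 23.88
eef_pos: [500.9, -29.6, 137.5]
tool_rot: [-0.002, 1.143, -0.08]
force: [0.1, 0.9, -0.1]
width: 55.5
```

Run:
```python
from capfit import *
st()
d=get_image("wrist"); save(d,"pics/c7.png"); np.save("c7.npy",d,allow_pickle=True)
hsv=cv2.cvtColor(d["img"],cv2.COLOR_RGB2HSV).astype(int); H,S,V=hsv[...,0],hsv[...,1],hsv[...,2]; P=pts(d)
v,u=np.mgrid[:420,:560]; m=(H>90)&(H<125)&(S>100)&(V>60)&(P[...,2]<60)
for b in blobs(m,100)[:3]:
    print(b.min(0),b.max(0)); k=np.zeros(m.shape,np.uint8); cv2.drawContours(k,[b.reshape(-1,1,2)],-1,1,-1); Q=P[k>0]; print(np.percentile(Q,[2,50,98],axis=0).round(1).tolist()); t=Q[Q[:,2]>32]; print("hub top",len(t),t.mean(0) if len(t) else "")
    cols=np.where(k.any(0))[0]; top=np.array([[c,np.argwhere(k[:,c]).min()-.5] for c in cols]); W=ray(d,top[3:-4],0)[:,:2]
    from scipy.optimize import least_squares
    r=least_squares(lambda c:np.hypot(*(W-c).T)-32,W.mean(0)+[25,0]); print("rim",r.x,np.abs(r.fun).max())
```

```text
23.875 [500.9 -29.6 137.5] [-0.002  1.143 -0.08 ] [ 0.23  0.58 -0.37  2.39  2.33  0.34 -0.84] [ 0.1  0.9 -0.1] 55.5 rig [-119.3   -9.   137.5]
[228 165] [280 210]
[[519.1, -68.7, 6.0], [521.8, -44.9, 21.5], [555.7, -32.4, 34.6]]
hub top 112 [520.84069133 -44.4761821   38.46424184]
rim [556.97588796 -41.66139831] 5.316621733701357
[413 372] [457 419]
[[1240.8, 253.2, -105.3], [1244.1, 287.6, -30.7], [1246.8, 318.7, -8.3]]
hub top 3 [530.14364771  24.9590214  162.38219475]
rim [1044.46780401  217.37886368] 111.23478539814005
[104 384] [136 419]
[[1241.3, -523.6, -91.9], [1244.1, -492.4, -45.9], [1247.1, -456.6, -24.3]]
hub top 1 [391.539864   -21.17470834 214.29978256]
rim [1036.48373815 -382.74277256] 61.21466667762073
```

View pics/c7.png

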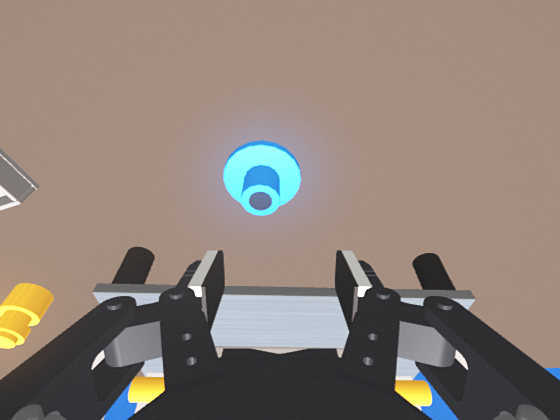

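The cap stands hub up in front of the deck: flange at (223–300, 141–210), hub top centred at about (261,200). Nothing blocks the grasp.

Run:
```python
from capfit import *
d=np.load("c7.npy",allow_pickle=True).item()
print("hub",ray(d,[[260.5,200]],36), "flange sides/near", ray(d,[[223.5,176],[300.5,176],[262,141.5]],4).round(1).tolist())
s=read_state(); T=tool(-4.6,24.5)
for c in [(533.5,-47.5)]:
    g=np.array([*c,27]); plan(T,g-56*T.apply([1,0,0])); plan(T,g-6*T.apply([1,0,0]),T,g-56*T.apply([1,0,0])); print(g-6*T.apply([1,0,0]))
```

```text
hub [[532.64964199 -46.43175417  36.        ]] flange sides/near [[530.3, -78.5, 4.0], [535.2, -14.9, 4.0], [501.4, -43.1, 4.0]]
turn [ 0.2  0.1 -0. ] = 1 x [ 0.21  0.07 -0.04]  shift [ 58.9 -15.9 -15.2] = 2 x [29.4 -7.9 -7.6]
turn [0. 0. 0.] = 1 x [0. 0. 0.]  shift [50. -0. -0.] = 1 x [50. -0. -0.]
[531.01985521 -47.30045229  32.45976763]
```

Emit:
{"fn": "jog_arm", "kwargs": {"series": [[[0,0,0],[29,-7.5,-7.5],-0.3],[[0,0,0],[29,-7.5,-7.5],-0.3],[[0,0,0],[22,0,0],-0.3],[[0,0,0],[21,0,0],-0.3],[[0,0,0],[0,0,0],-0.3],[[0,0,0],[0,0,0],-0.3]]}}

```text
clock: 24.68
eef_pos: [528.9, -46.7, 41.1]
tool_rot: [-0.004, 1.14, -0.08]
force: [0.5, -0.6, 0.1]
width: 55.4
```

Run:
```python
from capfit import *
st(); s=read_state(); T=tool(-4.6,24.5); plan(T,np.array([533.2,-46.8,33])-6*T.apply([1,0,0]))
```

```text
24.675 [528.9 -46.7  41.1] [-0.004  1.14  -0.08 ] [ 0.33  0.86 -0.45  2.35  2.5   0.57 -0.91] [ 0.5 -0.6  0.1] 55.4 rig [-89.5 -22.9  41.1]
turn [0.2 0.2 0. ] = 1 x [0.21 0.18 0.  ]  shift [3.2 0.3 0.6] = 1 x [3.2 0.3 0.6]
```

Emit:
{"fn": "jog_arm", "kwargs": {"series": [[[0,0,0],[3,0.3,0.5],-0.3],[[0,0,0],[0,0,0],1],[[0,0,0],[0,0,0],1],[[0,0,0],[0,0,0],1],[[0,0,0],[0,0,0],1],[[0,0,0],[0,0,0],1],[[0,0,0],[0,0,0],1]]}}

```text
clock: 25.55
eef_pos: [531.0, -47.8, 38.9]
tool_rot: [-0.005, 1.139, -0.083]
force: [-1.6, 1.0, 5.8]
width: 27.9
```

Run:
```python
from capfit import *
st(); s=read_state(); R0=state_R(s); p=np.array(s["eef_pos"]); print("up40",R0.inv().apply([0,0,40]))
L=90-np.degrees(s["tool_rot"][1]); T=tool(-20,L)
off=p-np.array([533.2,-46.8,0]); 
q=np.array([440,-200,110]); path(T,q,5,R0,p+[0,0,40])
c=np.array([469,-330,0]); h=tool(-20,L).apply([1,0,0]); t=c+[0,0,33]-6*h+[0,0,5]; print("place",t); plan(T,t+[0,0,65],T,q)
```

```text
25.55 [531.  -47.8  38.9] [-0.005  1.139 -0.083] [ 0.33  0.86 -0.45  2.35  2.5   0.57 -0.91] [-1.6  1.   5.8] 27.9 rig [-87.3 -23.7  38.9]
up40 [-36.32629552  -0.08584788  16.74493608]
[[2.8, 0.0, -1.3], [-12.2, -31.8, -11.7]]
[[2.8, 0.0, -1.3], [-11.5, -32.6, -10.1]]
[[2.8, 0.0, -1.3], [-10.7, -33.3, -8.5]]
[[2.8, 0.0, -1.3], [-10.0, -33.9, -6.9]]
[[2.8, 0.0, -1.3], [-9.2, -34.4, -5.2]]
place [ 466.63970505 -329.14092289   43.44894433]
turn [0. 0. 0.] = 1 x [0. 0. 0.]  shift [  30.4 -112.2   62.2] = 3 x [ 10.1 -37.4  20.7]
```

Emit:
{"fn": "jog_arm", "kwargs": {"series": [[[0,0,0],[-12,0,5.6],1],[[0,0,0],[-12,0,5.6],1],[[0,0,0],[-12,0,5.6],1],[[0,0,0],[0,0,0],1]]}}

```text
clock: 26.05
eef_pos: [532.0, -48.0, 79.7]
tool_rot: [-0.007, 1.137, -0.085]
force: [-0.2, -0.6, -1.2]
width: 27.8
```

Run:
```python
from capfit import *
st(); s=read_state(); R0=state_R(s); L=90-np.degrees(s["tool_rot"][1]); T=tool(-18,L)
path(T,[467,-329,90],8)
```

```text
26.05 [532.  -48.   79.7] [-0.007  1.137 -0.085] [ 0.31  0.75 -0.42  2.34  2.44  0.46 -0.87] [-0.2 -0.6 -1.2] 27.8 rig [-86.3 -23.7  79.7]
[[1.5, 0.0, -0.7], [-3.3, -35.7, -4.3]]
[[1.5, 0.0, -0.7], [-2.9, -35.8, -3.4]]
[[1.5, 0.0, -0.7], [-2.5, -35.9, -2.4]]
[[1.5, 0.0, -0.7], [-2.0, -36.0, -1.5]]
[[1.5, 0.0, -0.7], [-1.6, -36.0, -0.5]]
[[1.5, 0.0, -0.7], [-1.2, -36.1, 0.5]]
[[1.5, 0.0, -0.7], [-0.7, -36.0, 1.4]]
[[1.5, 0.0, -0.7], [-0.3, -36.0, 2.4]]
```

Emit:
{"fn": "jog_arm", "kwargs": {"series": [[[1.5,0,-0.7],[-3.3,-35.7,-4.3],1],[[1.5,0,-0.7],[-2.9,-35.8,-3.4],1],[[1.5,0,-0.7],[-2.5,-35.9,-2.4],1],[[1.5,0,-0.7],[-2,-36,-1.5],1],[[1.5,0,-0.7],[-1.6,-36,-0.5],1],[[1.5,0,-0.7],[-1.2,-36,0.5],1],[[1.5,0,-0.7],[-0.7,-36,1.4],1],[[1.5,0,-0.7],[-0.3,-36,2.4],1]]}}

```text
clock: 27.05
eef_pos: [466.1, -329.8, 88.4]
tool_rot: [-0.009, 1.14, -0.319]
force: [-1.2, 5.2, -4.3]
width: 28.3
```

Emit:
{"fn": "jog_arm", "kwargs": {"series": [[[0,0,0],[0,0,0],1],[[0,0,0],[0,0,0],1]]}}

```text
clock: 27.3
eef_pos: [466.4, -327.8, 88.3]
tool_rot: [-0.005, 1.14, -0.314]
force: [1.0, 0.8, -1.3]
width: 28.1
```

Run:
```python
from capfit import *
st(); s=read_state(); R0=state_R(s); L=90-np.degrees(s["tool_rot"][1]); print(L); T=tool(-18,24.75)
path(T,[467,-329,50],4)
d=get_image("wrist"); save(d,"pics/w9.png")
```

```text
27.3 [ 466.4 -327.8   88.3] [-0.005  1.14  -0.314] [ 0.92  0.74 -0.4   2.22  2.57  0.23 -0.63] [ 1.   0.8 -1.3] 28.1 rig [-120.3 -309.1   88.3]
24.67070976350314
[[0.1, -0.0, -0.0], [8.8, -0.2, -3.8]]
[[0.1, -0.0, -0.0], [8.8, -0.2, -3.8]]
[[0.1, -0.0, -0.0], [8.8, -0.2, -3.8]]
[[0.1, -0.0, -0.0], [8.8, -0.2, -3.8]]
```

View pics/w9.png

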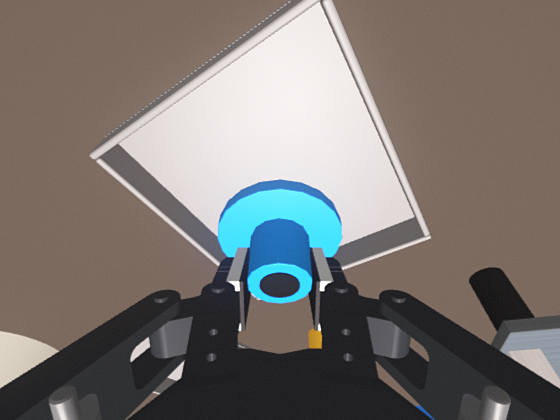

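The cap is held upright by its hub above the tray (flange at 218–342, 180–250). Lowering gently.

Emit:
{"fn": "jog_arm", "kwargs": {"series": [[[0,0,0],[8.8,-0.2,-3.8],1],[[0,0,0],[8.8,-0.2,-3.8],1],[[0,0,0],[8.8,-0.2,-3.8],1],[[0,0,0],[7,0,-3],1],[[0,0,0],[4,0,-1.8],1],[[0,0,0],[1.5,0,-0.7],1],[[0,0,0],[0,0,0],1]]}}

```text
clock: 28.22
eef_pos: [467.3, -329.9, 46.2]
tool_rot: [-0.008, 1.139, -0.318]
force: [-0.1, 0.4, -2.1]
width: 27.9
```

Run:
```python
from capfit import *
st()
```

```text
28.225 [ 467.3 -329.9   46.2] [-0.008  1.139 -0.318] [ 0.94  0.85 -0.44  2.22  2.61  0.34 -0.63] [-0.1  0.4 -2.1] 27.9 rig [-119.2 -311.1   46.2]
```

Emit:
{"fn": "jog_arm", "kwargs": {"series": [[[0,0,0],[1.8,0,-0.8],1],[[0,0,0],[1,0,-0.5],1],[[0,0,0],[0.3,0,-0.1],1],[[0,0,0],[0,0,0],1]]}}

```text
clock: 28.72
eef_pos: [467.3, -329.9, 43.0]
tool_rot: [-0.009, 1.139, -0.318]
force: [-1.5, -0.1, 2.7]
width: 28.6
```

Emit:
{"fn": "jog_arm", "kwargs": {"series": [[[0,0,0],[0,0,0],0],[[0,0,0],[0,0,0],-0.2],[[0,0,0],[0,0,0],-0.2],[[0,0,0],[0,0,0],-0.2],[[0,0,0],[-25,0,0],-0.2],[[0,3,0],[-35,0,5],-0.2],[[0,3,0],[-40,0,5],-0.2],[[0,0,0],[-20,0,5],-0.2]]}}

```text
clock: 29.72
eef_pos: [441.1, -330.1, 116.9]
tool_rot: [-0.076, 1.196, -0.39]
force: [0.5, -0.3, -0.1]
width: 51.2
```

Run:
```python
from capfit import *
st()
d=get_image("top"); P=pts(d); hsv=cv2.cvtColor(d["img"],cv2.COLOR_RGB2HSV).astype(int); v,u=np.mgrid[:420,:560]
im=cv2.resize(d["img"][...,::-1],(800,600),interpolation=cv2.INTER_CUBIC); cv2.imwrite("pics/t9.png",im)
w=get_image("wrist"); h=cv2.cvtColor(w["img"],cv2.COLOR_RGB2HSV).astype(int); W=pts(w)
m=(h[...,0]>90)&(h[...,0]<125)&(h[...,1]>100)&(W[...,2]<60)&(W[...,1]<-250)
Q=W[m]; print("cap pts",len(Q),np.percentile(Q,[1,50,99],axis=0).round(0).tolist())
t=Q[(Q[:,2]>7)&(Q[:,2]<17)]; A=np.c_[t[:,:2],np.ones(len(t))]; n=np.linalg.lstsq(A,t[:,2],rcond=None)[0]; print("flange top tilt deg",np.degrees(np.hypot(n[0],n[1])),len(t),rect(t))
save(w,"pics/w10.png")
m=(u>110)&(u<190)&(v>220)&(v<315)&(hsv[...,1]<60)&(hsv[...,2]>150)&(hsv[...,0]>95); b=blobs(m,20)[0]; print("hook",rect(ray(d,b,10))); Q=P[m&(P[...,2]<40)]; A=np.c_[Q[:,:2],np.ones(len(Q))]; n=np.linalg.lstsq(A,Q[:,2],rcond=None)[0]; print("hook z",np.median(Q[:,2]),"tilt",np.degrees(np.hypot(n[0],n[1])))
```

```text
29.725 [ 441.1 -330.1  116.9] [-0.076  1.196 -0.39 ] [ 1.    0.68 -0.52  2.22  1.87  0.24  0.07] [ 0.5 -0.3 -0.1] 51.2 rig [-145.2 -314.2  116.9]
cap pts 4482 [[439.0, -360.0, 5.0], [459.0, -326.0, 11.0], [494.0, -301.0, 40.0]]
flange top tilt deg 0.4446049039321265 2949 (array([ 466.9, -329.8]), array([62.4, 57.7]), 74.41, [[431.0, -352.0], [486.0, -368.0], [503.0, -308.0], [447.0, -292.0]])
hook (array([489.1, 331. ]), array([157.6,  61.3]), 5.45, [[408.0, 354.0], [414.0, 293.0], [570.0, 308.0], [565.0, 369.0]])
hook z 10.798664230298073 tilt 0.835022124144554
```

View pics/t9.png

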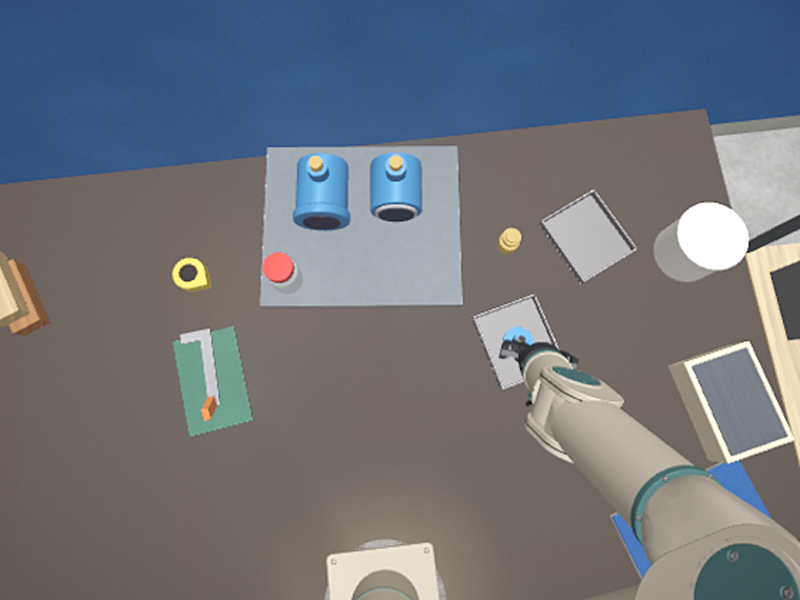

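The cap lies flat in the left tray at about (517,340), and the hook lies flat on its mat. The jar, tape and fitting look unmoved, and the gripper is clear of the cap. Handing in.

```bash
python3 -c "
from cell import *
print(finish_job())"
```

```text
the job is handed in; nothing more can be done
None
```

I hooked the cap and drew it out from under the deck, laid the hook back on its mat, and set the cap in the left-hand grey tray. I handed the job in at about 30 s; it reports no verdict.

- **Pull:** I could not feel the contact, because the force reading stayed within its noise. I confirmed it by camera instead: the cap moved with the hook while still under the deck, and came to rest flat about 85 mm in front of the deck's edge.
- **Cap:** it lies hub up, within about 3 mm of the tray's measured centre and tilted about 0.4°.
- **Hook:** it lies flat (measured tilt 0.8°, within the camera's noise), its middle about 15 mm from the mat's centre.
- **Bystanders:** the jar, tape measure and fitting look unmoved in the final top picture; I did not re-measure them. The gripper had backed clear of the cap.
- **Off plan:** the wrist reached its joint range several times, so a few poses fell short. Once, out in front of the deck, the hook pressed on the bench with about 20 N. I lifted it, found the bar still nearly flat in the grip, and carried on.

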